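File a case of watch glasses in the lever arch file

TASK

File the loose flat case of watch glasses in the open lever arch file: lift the lever until the rings spring open, slip the case's punched strip over the two posts and let it right down onto the case already filed there, then press the lever down until it snaps home and the rings are shut. The posts are never quite where the cover says, so feel for them and do not force the case or the lever; leave the other things where they are.

Things in the scene. Friction and masses are not known exactly. Their poses are not given: they have to be found in the camera images.
- file: lever arch file lying open like a book, fixed to the bench: grey-lined boards 5 mm thick, 210 mm along x; rear cover with the steel mechanism y -108 to 66 mm, spine, front cover y 122 to 280 mm. Origin: the nominal midpoint between the posts, at bench level; x along the row of posts (away from the robot at yaw 0), y towards the spine, z up.
- lever (a joint): lever angle, rad: 0 = down on its stop, rings shut (start); 1.3 = up on its stop, rings open; lifting the tip increases it. The ring spring goes over centre at about 0.17: below, it holds the lever down (about 7 N at the cap lifts it); above, it drives the lever up by itself (pressing it down takes up to about 14 N at the cap).
- file_posts (a point): nominal midpoint of the post tops, file (0, 0, 46) mm, axes as the file's. Two upright flat-topped posts 6 mm thick at x = -40 and +40 mm. Posts, rings, lever and filed case are riveted on as one, up to 4 mm off their nominal places in x and in y (height true): this offset is in no reading. A like case is already on the posts, its top 15.6 mm above the bench; the loose one must lie on it.
- file_axis (a point): nominal lever axis, file (25, 44, 22) mm, axes as the file's; the lever turns about y and when down points along -x. Its tip is a black cap 34 x 14 x 11 mm (14 along y), centre 87 mm along -x and 9 mm above the axis when down. Two wire rings hinged at file y = 30 mm arch over to the post tops when shut (52 mm high at most) and tip back to y > 25 mm when open (61 mm high). Up, the lever stands 130 mm high.
- case: loose flat case of watch glasses, dark, clear lid, 90 g, on a filing strip. Origin: midway between the strip's holes, underside; x along the holes, z up. Strip 110 x 24 x 4 mm (z 1 to 5), 8 mm holes at x = -40 and +40 mm, y = 0. Case body y -93 to -12 mm, 56 mm wide (x), 10 mm high: grasp across the 56 mm. Filed, its axes agree with the file's (body on the file's -y side).
- loupe: black eye loupe, 42 mm wide, 35 mm high, standing on the file's front cover; leave it there
- tin: round metal tin, 35 mm across, 12 mm high, on the bench beyond the case; leave it there
- spool: wooden thread spool, 28 mm across, 30 mm high, on the bench beyond the case; leave it there

How it is judged:
On the way, in this order (a step that is already met when the one before it is completed fails the run):
1. the lever is up and the rings have sprung open (value of joint lever above 1.15 rad), for 0.2 s.
2. the case is threaded on both posts and lies flat on the filed case, with the rings still open (x of case in the frame of file between -0.0062 and 0.0062 m and y of case in the frame of file between -0.0062 and 0.0062 m and z of case in the frame of file between 0.013 and 0.0185 m and angle between case's own z axis and vertical below 0.05 rad and angle between the x axis of case and the x axis of file, either way round below 0.08 rad and value of joint lever above 1 rad), for 0.2 s.
At the end, for the whole second after the job is handed in: Lever below 0.05 rad (home, rings shut); case on both posts: origin 13 to 18.5 mm above the file's origin, within 6.2 mm of it in the file's x and y, x axis within 0.08 rad of the file's, level within 0.05 rad, at rest (under 20 mm/s) (x of case in the frame of file between -0.0062 and 0.0062 m and y of case in the frame of file between -0.0062 and 0.0062 m and z of case in the frame of file between 0.013 and 0.0185 m and angle between case's own z axis and vertical below 0.05 rad and angle between the x axis of case and the x axis of file, either way round below 0.08 rad and value of joint lever below 0.05 rad and linear speed of case below 0.02 m/s); the robot touches nothing.
It fails at once if the loose case is pushed against the file, its posts or the filed case with more than 30 N (contact force between case and file above 30 N).
It fails at once if the lever is forced past one of its stops by more than 0.011 rad (about 50 N at the cap) (value of joint lever below -0.011 rad or value of joint lever above 1.311 rad).
It fails at once if one of the other loose things is moved by more than 25 mm (distance of any of loupe, tin, spool from where it was at the start of the episode above 0.025 m).
It also fails if it takes over 72 s, if anything falls off the work surface, if the arm or the gripper's body presses on something with over 40 N, if the wrist force passes 120 N, or if a joint passes its speed limit or range.

ROBOT

A 7-joint arm with a two-finger parallel gripper is mounted at the origin on a cart in front of the work surface, level with it; the furniture and walls round the work are solid. World frame = base frame: x ahead of the robot, y to its left, z up, the work surface at z = 0. Lengths are in m, angles in rad, forces in N, time in s.
With the tool pointing down it reaches from about 0.4 to 0.925 m from the base axis. Payload 4.1 kg.
Tool frame: the origin (TCP) lies at the very end of the fingers, on their centre line; the grasp point (between the pads) lies 19 mm behind it (arm.grasp_offset is the distance from the TCP to the grasp point, in m); x points along the fingers, y is the direction in which the jaws open and shut, and the axes are right-handed (so a half turn about x gives the same grasp; the last joint's range is limited). The gripper opens to 85 mm and grips with 20 to 120 N. Pads are 22 mm wide; open, the fingers measure 114 mm over their backs; the gripper's body (76 mm by 85 mm) begins 54 mm behind the grasp point. The pads swing forward as they close: fully open they stand 13 mm farther back than shut.
Start: joints at [-1.337, 0.398, 0.045, 1.537, -0.019, 1.207, -0.051], TCP at [0.212, 0.614, 0.231] pointing down, gripper open.
Joint ranges: [-2.82, 2.82], [-0.49, 2.23], [-1.37, 1.46], [0, 2.46], [-1.36, 4.5], [0.23, 2], [-2.94, 2.94]. Speed limits (rad/s): [2.57, 2.57, 3.14, 3.14, 3.14, 3.14, 3.14].

INTERFACE

Orientations are given as a unit quaternion [x, y, z, w].
In Python, from workcell import arm gives the robot as it stands.
- The arm moves only by the shell command python3 -m pendant 'ROWS' [FORCE]. ROWS is a JSON object of lists of equal length, an entry for each row: "claw": the gripper's target within -1 to 1 (shut at 1, half-way at 0, fully open at -1); "slide": the shift along the world's x, y, z normalised to -1 to 1, where 1 is 0.5 m, a list of three; "dr": the turn, a rotation vector about the world's x, y, z normalised to -1 to 1, where 1 is 45 degrees, a list of three. A call has 1 to 20 rows; each row is the pose to reach, as a shift and turn from the pose commanded when the call began; what a row does not reach only later rows make up. A row lasts 1/12 s, in which the tool goes at most 41.7 mm and 7.16 degrees, less where a joint would pass 70% of its speed; a pose out of reach is approached as far as the arm can. A call with a number of a shift or a turn outside -1 to 1 is refused whole. A call with a gripper value outside its range is refused whole. The fingers move at their own pace and stop on an object; FORCE is the grip in N (left out, the last holds). Time passes only in rows, so rows that repeat a pose let the fingers close. It gives the time, the measured TCP pose, the force and the opening at its end, in the units of the state.
- arm.observe(): the state, without advancing time (a new reading comes with each control period).
- arm.get_image(name): name is "scene" or "side" or "wrist"; returns the picture (420x560x3 uint8, blue, green, red); there is no depth.
- arm.calibration(name): a dict with "fx", "fy", "cx", "cy" (pixels), "k1" (the pictures are not rectified: a ray, as slopes to the right and down, at radius r is drawn at 1 + k1 r^2 times it, then the intrinsics apply), "position" and "attitude" of the camera in the world; the wrist camera has in their place "mount" (4x4, takes a point from camera to tool coordinates, whose origin is the TCP and whose axes are the tool frame's). Camera axes: x right, y up, looking along -z (the intrinsics and any distortion apply to the point x, -y, -z); pixel columns grow to the right and rows downward; lengths in m; the calibration is good to about 2 mm. A picture is of the moment at which its call begins: read the wrist's pose just before it. calibration takes no time and is no camera call.
- arm.hand_in(): hands the job in, once; it reports no verdict.
Trained networks look in the newest picture that a camera, given by its name, has taken for a name from the list of things; names that differ only in an ending like _2 or _b are one class to them, and where a whole thing is asked for, a point or a joint stands for the part that bears it (a point fixed in the world has none). Each returns a list of dicts, best first, with "conf" (0 to 1); they miss things now and then, are a little off and sometimes report something else, mostly with a low value. They report only what shows in the picture. A call takes as long as a camera call.
- arm.recognise(camera, label): "location" ([column, row] in pixels, amid what is visible of it).
- arm.outline_of(camera, label): "pixels" (420x560 bool, what is visible of it) and "location" ([column, row] in pixels, amid what is visible of it).
The state is a dict: "clock": time; "joints": joint angles; "joint_vel": joint speeds; "effort": joint torques, N m; "tcp_pos": TCP position; "tool_rot": TCP orientation; "contact_force": force on the tool from outside, world axes, zero at the start; "moment": the same for the moment, N m; "grip_width": finger opening in m.
Only numpy, scipy, OpenCV 4.12 (cv2) and the standard library are available. Lean on these libraries where they do the work, as an engineer would, in place of code of your own. Each camera call takes 0.05 s, during which the arm holds its last target.

## Working session

There is one attempt and no reset: what is moved stays moved. The work goes in short steps, Python scripts to look and compute and a shell command to move; the robot and the scene stay as the last step left them, time stands still between calls to the robot, and variables do not carry over. Pictures are saved under pics/ and viewed, and the job is handed in when it is done.

```bash
ls; mkdir -p pics
python3 - <<'E'
from workcell import arm
import cv2
s=arm.observe();print(s)
for n in("scene","side","wrist"):
    cv2.imwrite(f"pics/{n}0.png",arm.get_image(n));print(n,arm.calibration(n))
E
```

```text
pics
{'clock': 0.0, 'joints': array([-1.33702343,  0.39920699,  0.04500743,  1.53786512, -0.01869668,
        1.20687013, -0.05068178]), 'joint_vel': array([-3.45719756e-04,  5.51272781e-04, -6.70028918e-04, -4.38886333e-05,
        1.75561006e-03,  6.30757956e-04, -1.68280344e-04]), 'effort': array([-3.00600723e-04, -4.75143707e+01,  1.36458848e+00, -2.54214764e+01,
        1.16291188e-02,  9.51416296e-03,  7.72328889e-06]), 'tcp_pos': array([0.2120949 , 0.61376909, 0.23025984]), 'tool_rot': array([ 0.11637798,  0.69741846, -0.11773479,  0.69728199]), 'contact_force': array([ 0.99108166, -0.98674183, -0.43306128]), 'moment': array([-0.07875451, -0.04488736, -0.0157727 ]), 'grip_width': 0.08533128308056993}
scene {'fx': 493.36097131370303, 'fy': 493.36097131370303, 'cx': 280.66805288241625, 'cy': 214.04453140720167, 'k1': 0.0005324380560144887, 'position': array([ 0.12652266, -0.58215578,  0.65357069]), 'attitude': array([ 0.42345113, -0.1284962 , -0.28663939,  0.84971509])}
side {'fx': 443.6530735008258, 'fy': 443.6530735008258, 'cx': 268.91382198785624, 'cy': 201.94433382968577, 'k1': -0.1452315074075451, 'position': array([ 0.63988078, -0.87928616,  0.56626632]), 'attitude': array([0.50857057, 0.0174087 , 0.01848706, 0.86064577])}
wrist {'fx': 306.53632911504656, 'fy': 306.53632911504656, 'cx': 274.3528569204011, 'cy': 213.29432539455127, 'k1': 0.003355967012068036, 'mount': array([[ 5.51959982e-04,  2.91229445e-01, -9.56653075e-01,
        -1.42869409e-01],
       [ 9.99999829e-01, -3.44381253e-04,  4.72131369e-04,
        -6.19610934e-04],
       [-1.91954829e-04, -9.56653172e-01, -2.91229585e-01,
        -7.46124425e-02],
       [ 0.00000000e+00,  0.00000000e+00,  0.00000000e+00,
         1.00000000e+00]])}
```

View pics/scene0.png

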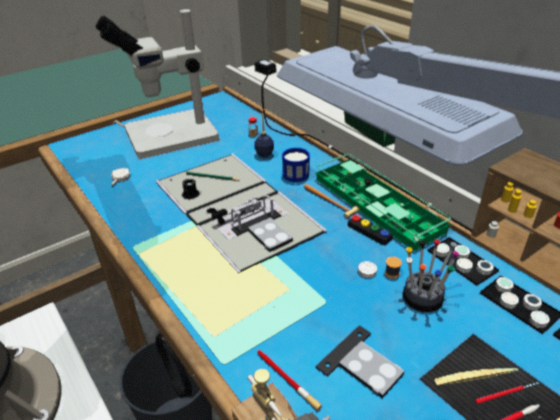

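View pics/side0.png

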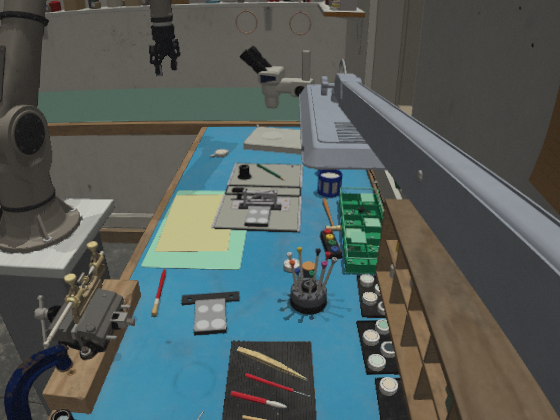

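View pics/wrist0.png

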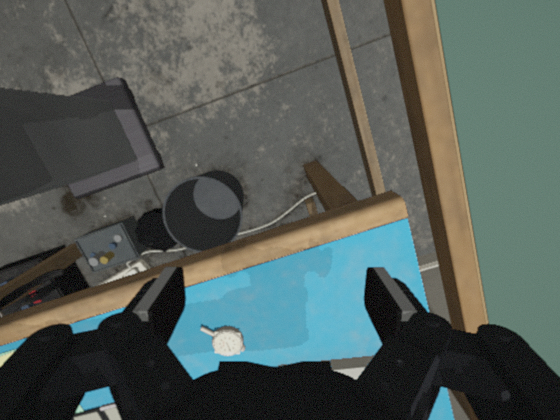

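The scene camera shows the open file around (240,205), with the lever cap at (213,213). The loose case is at about (360,360), with its strip on the left, and the tin (367,268), spool (393,267) and loupe (190,188) are also visible. In the side view the file is at (260,205) and the case at (210,310). Next I'll measure these positions.

```bash
cat > h.py <<'E'
import numpy as np,cv2
from scipy.spatial.transform import Rotation as R
from workcell import arm
def campose(n,s=None):
    c=arm.calibration(n)
    if 'mount' in c:
        s=s or arm.observe()
        T=np.eye(4);T[:3,:3]=R.from_quat(s['tool_rot']).as_matrix();T[:3,3]=s['tcp_pos']
        T=T@c['mount'];return c,T[:3,:3],T[:3,3]
    return c,R.from_quat(c['attitude']).as_matrix(),np.array(c['position'])
def proj(P,cp):
    c,Rm,t=cp;p=(np.atleast_2d(P)-t)@Rm
    x=p[:,0]/-p[:,2];y=-p[:,1]/-p[:,2];f=1+c['k1']*(x*x+y*y)
    return np.c_[c['cx']+c['fx']*x*f,c['cy']+c['fy']*y*f]
def unproj(uv,z,cp):
    c,Rm,t=cp;uv=np.atleast_2d(uv).astype(float)
    d=np.c_[(uv[:,0]-c['cx'])/c['fx'],(uv[:,1]-c['cy'])/c['fy']];q=d.copy()
    for _ in range(20): q=d/(1+c['k1']*(q**2).sum(1))[:,None]
    D=np.c_[q[:,0],-q[:,1],-np.ones(len(q))]@Rm.T
    return t+D*((z-t[2])/D[:,2])[:,None]
def fpts(P,x,y,yaw):
    P=np.atleast_2d(P);c,s=np.cos(yaw),np.sin(yaw)
    return np.c_[x+c*P[:,0]-s*P[:,1],y+s*P[:,0]+c*P[:,1],P[:,2]]
E
python3 - <<'E'
from h import *
np.set_printoptions(precision=4,suppress=True)
for n in("scene","side"):
    im=arm.get_image(n);cp=campose(n);ov=im.copy()
    for l,z in(("file",0.005),("case",0.008),("loupe",.02),("tin",.006),("spool",.015),("lever",.03)):
        o=arm.outline_of(n,l)
        for k in o[:2]:
            print(n,l,round(k['conf'],2),np.round(k['location']),unproj(k['location'],z,cp),int(k['pixels'].sum()))
        if o and l in("file","case"):
            m=o[0]['pixels'].astype(np.uint8)
            cs,_=cv2.findContours(m,0,2);q=cv2.minAreaRect
            np.save(f"pics/{n}_{l}.npy",m);cv2.drawContours(ov,cs,-1,(0,0,255),1)
    cv2.imwrite(f"pics/ov_{n}.png",ov)
    cv2.imwrite(f"pics/crop_{n}.png",cv2.resize(im[130:280,140:340],None,fx=4,fy=4,interpolation=2)) 
print(arm.observe()['clock'])
E
```

```text
scene file 0.6 [239. 214.] [[0.5464 0.1613 0.005 ]] 10061
scene case 0.8 [362. 366.] [[ 0.4859 -0.2804  0.008 ]] 2786
scene loupe 0.62 [186. 190.] [[0.492  0.2987 0.02  ]] 297
scene tin 0.63 [365. 271.] [[ 0.6367 -0.1318  0.006 ]] 246
scene spool 0.78 [391. 266.] [[ 0.6763 -0.1591  0.015 ]] 293
scene spool 0.6 [242. 211.] [[0.5519 0.157  0.015 ]] 9750
scene lever 0.67 [240. 212.] [[0.5349 0.1377 0.03  ]] 305
side file 0.61 [264. 200.] [[0.5708 0.1467 0.005 ]] 5067
side case 0.88 [211. 308.] [[ 0.4977 -0.274   0.008 ]] 1546
side loupe 0.48 [242. 169.] [[0.4951 0.3124 0.02  ]] 139
side tin 0.66 [288. 264.] [[ 0.6371 -0.1298  0.006 ]] 82
side lever 0.58 [253. 188.] [[0.5386 0.1706 0.03  ]] 69
0.85
```

View pics/crop_scene.png

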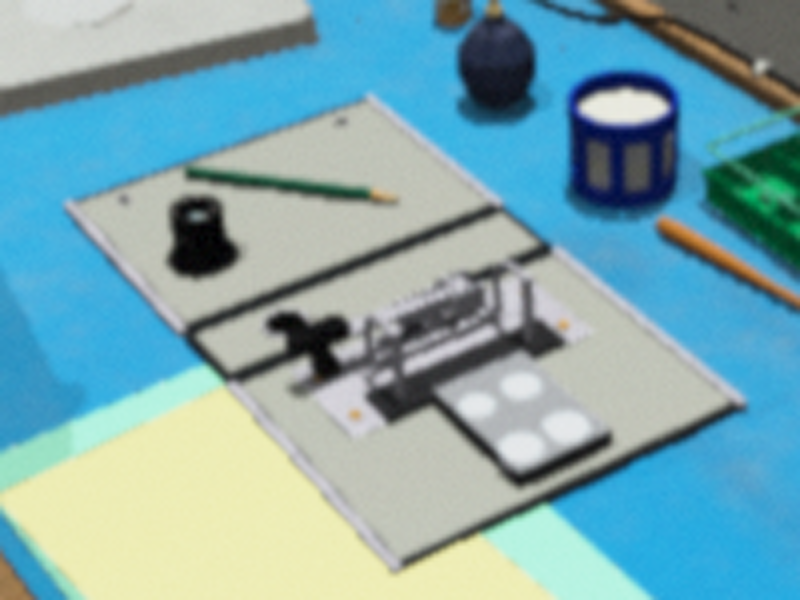

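View pics/ov_scene.png

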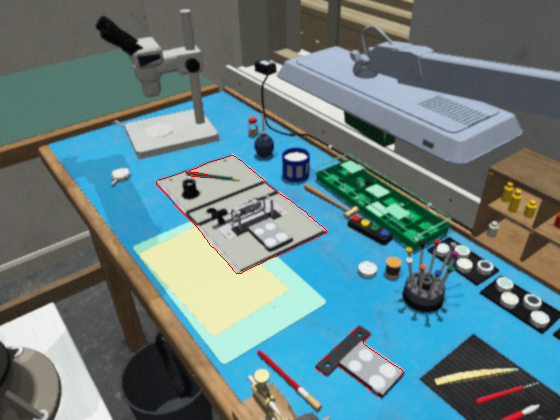

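View pics/crop_side.png

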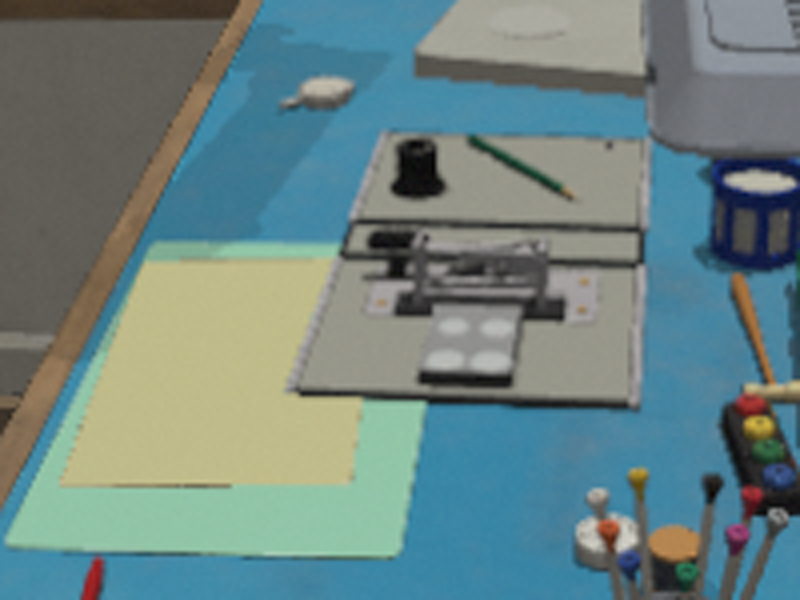

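Scene crop: the board corners, in full-picture pixels, are at about (157.5,181), (232.5,154), (326,231) and (239.5,271). I'll fit the poses to these.

```bash
cat > fit1.py <<'E'
from h import *
from scipy.optimize import least_squares
np.set_printoptions(precision=4,suppress=True)
C=np.array([[-105,280,5],[105,280,5],[105,-108,5],[-105,-108,5]])/1e3
uv={"scene":np.array([[157.5,181],[232.5,154.3],[326.2,230.5],[239.5,270.5]]),"side":np.array([[236.3,163.3],[302,164.3],[299.8,230],[213.8,227]])}
cps={n:campose(n) for n in uv}
for n in uv: print(n,unproj(uv[n],.005,cps[n]))
for ns in(["scene"],["side"],["scene","side"]):
    f=lambda p:np.concatenate([(proj(fpts(C,*p),cps[n])-uv[n]).ravel() for n in ns])
    r=least_squares(f,[.55,.1,0]);print(ns,r.x,r.fun)
# case silhouette fit: corners
Cc=np.array([[-55,-12,5],[-55,12,5],[55,12,5],[55,-12,5],[28,-12,10],[28,-93,10],[-28,-93,10],[-28,-12,10]])/1e3
Cb=Cc.copy();Cb[:4,2]=.001;Cb[4:,2]=0
allp=np.r_[Cc,Cb]
ms={n:np.load(f"pics/{n}_case.npy").astype(bool) for n in cps}
def sil(p,n):
    m=np.zeros((420,560),np.uint8)
    for idx in([0,1,2,3],[4,5,6,7]):
        q=proj(fpts(np.r_[Cc[idx],Cb[idx]],*p),cps[n]).astype(np.float32)
        cv2.fillConvexPoly(m,cv2.convexHull((q*16).round().astype(np.int32)),1,shift=4)
    return m.astype(bool)
from scipy.optimize import minimize
for ns in(["scene"],["side"],["scene","side"]):
    cost=lambda p:sum((sil(p,n)^ms[n]).sum()/ms[n].sum() for n in ns)
    b=min((minimize(cost,[x0,y0,a],method="Nelder-Mead",options=dict(initial_simplex=[[x0,y0,a],[x0+.02,y0,a],[x0,y0+.02,a],[x0,y0,a+.2]])) for x0,y0 in((.5,-.24),(.48,-.22)) for a in(0,.2,-.2)),key=lambda r:r.fun)
    print("case",ns,b.x,b.fun)
E
python3 fit1.py; python3 -c "
import cv2;im=cv2.imread('pics/scene0.png');cv2.imwrite('pics/cc.png',cv2.resize(im[310:410,300:430],None,fx=6,fy=6,interpolation=2))"
```

```text
scene [[0.4644 0.3942 0.005 ]
 [0.6716 0.3869 0.005 ]
 [0.6585 0.0033 0.005 ]
 [0.453  0.0143 0.005 ]]
side [[0.4686 0.3868 0.005 ]
 [0.6738 0.3841 0.005 ]
 [0.6625 0.0045 0.005 ]
 [0.4574 0.0111 0.005 ]]
['scene'] [ 0.5596  0.1155 -0.0367] [-0.6731 -0.9701  0.1255 -1.0904  0.6252 -0.4898 -0.1523  1.3652]
['side'] [ 0.563   0.114  -0.0279] [-0.4959 -1.2976  0.6101 -0.8871  1.0222  0.3332 -1.1464  0.4551]
['scene', 'side'] [ 0.5611  0.1157 -0.0331] [-0.4824 -1.0139  0.1452 -1.2495  1.1274 -0.9947  0.7279  0.9848 -0.5476
 -1.5821  0.4574 -1.0376 -0.0251  0.0411 -1.9912 -0.0715]
case ['scene'] [ 0.4863 -0.2375  0.1547] 0.04737975592246949
case ['side'] [ 0.4897 -0.2388  0.1575] 0.07179818887451488
case ['scene', 'side'] [ 0.4884 -0.2377  0.1466] 0.1495005056700988
```

View pics/cc.png

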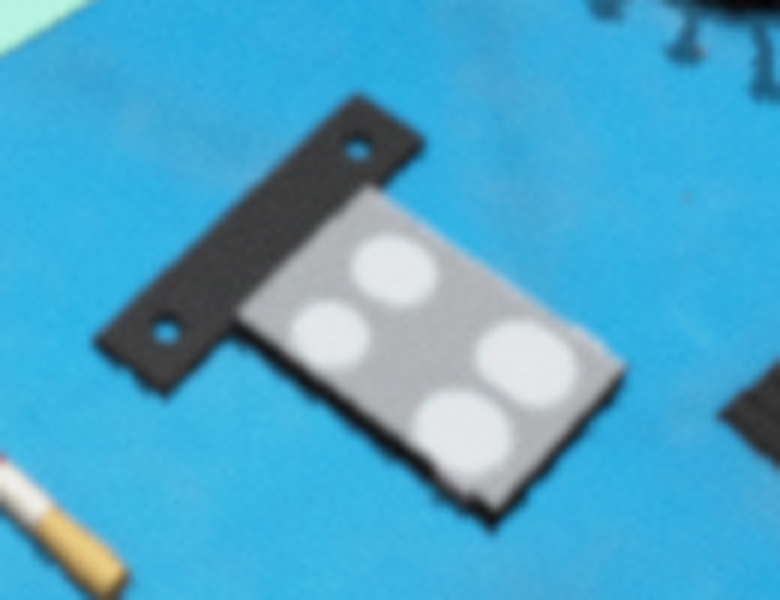

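```bash
cat >> h.py <<'E'
def tool():
    s=arm.observe();M=R.from_quat(s['tool_rot']).as_matrix()
    print("t",round(s['clock'],2),"tcp",s['tcp_pos'].round(4),"x",M[:,0].round(3),"y",M[:,1].round(3),"az",round(np.degrees(np.arctan2(M[1,1],M[0,1])),2),"F",s['contact_force'].round(1),"w",round(s['grip_width'],4),"j",s['joints'].round(2))
    return s
FILE=(.5608,.1157,-.033);CASE=(.488,-.238,.155)
E
python3 - <<'E'
from h import *
tool()
print(fpts([[-68,44,31],[-62,44,31],[0,0,46]],*FILE))
print(R.from_quat(arm.observe()['tool_rot']).as_rotvec())
E
```

```text
t 0.85 tcp [0.2123 0.6144 0.2314] x [ 0.  0. -1.] y [0.327 0.945 0.   ] az 70.94 F [-0.2  1.2 -0.4] w 0.0849 j [-1.34  0.4   0.05  1.54 -0.02  1.21 -0.05]
[[-65.95044088  46.33533691  31.        ]
 [-59.95370759  46.13737285  31.        ]
 [  0.5608       0.1157      46.        ]]
[ 0.26121177  1.55494433 -0.26092436]
```

```bash
python3 -m pendant '{"claw":[-1,-1,-1,-1,-1,-1,-1,-1,-1,0,0,0,0,0,0,0],"slide":[[0.636,-0.949,-0.02],[0.636,-0.949,-0.02],[0.636,-0.949,-0.02],[0.636,-0.949,-0.02],[0.636,-0.949,-0.02],[0.636,-0.949,-0.02],[0.636,-0.949,-0.02],[0.636,-0.949,-0.02],[0.636,-0.949,-0.02],[0.636,-0.949,-0.02],[0.636,-0.949,-0.02],[0.636,-0.949,-0.02],[0.636,-0.949,-0.02],[0.636,-0.949,-0.02],[0.636,-0.949,-0.02],[0.636,-0.949,-0.02]],"dr":[[0,0,0.382],[0,0,0.382],[0,0,0.382],[0,0,0.382],[0,0,0.382],[0,0,0.382],[0,0,0.382],[0,0,0.382],[0,0,0.382],[0,0,0.382],[0,0,0.382],[0,0,0.382],[0,0,0.382],[0,0,0.382],[0,0,0.382],[0,0,0.382]]}'
python3 - <<'E'
from h import *
s=tool()
cv2.imwrite("pics/w1.png",arm.get_image("wrist"));np.save("pics/w1.npy",np.r_[s['tcp_pos'],s['tool_rot']])
cv2.imwrite("pics/s1.png",arm.get_image("side"))
E
```

```text
clock: 2.18
tcp_pos: [0.5312, 0.1376, 0.2214]
tool_rot: [0.013, 0.707, -0.013, 0.707]
contact_force: [-0.4, 1.2, -0.8]
grip_width: 0.043
t 2.18 tcp [0.5312 0.1376 0.2214] x [ 0. -0. -1.] y [ 0.038  0.999 -0.   ] az 87.84 F [-0.4  1.2 -0.8] w 0.043 j [-0.6   0.23  0.31  1.8  -0.08  1.12  1.28]
```

View pics/w1.png

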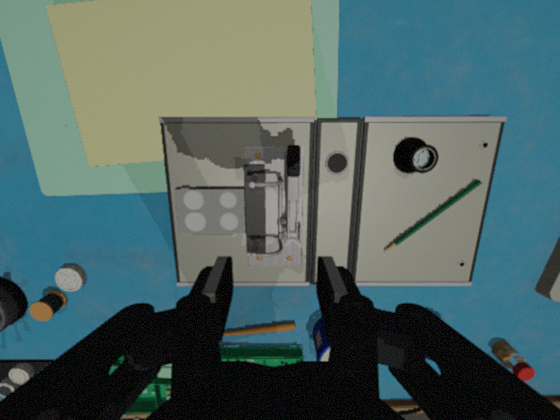

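View pics/s1.png

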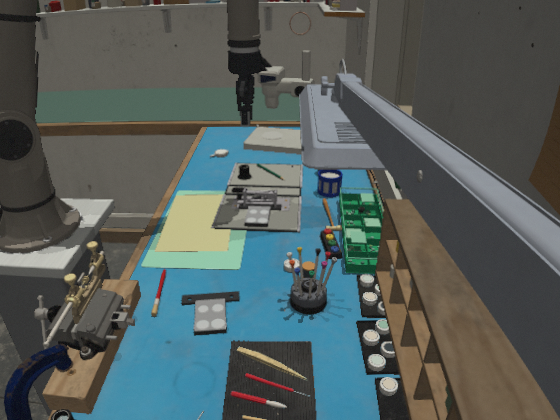

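The wrist view shows the whole file. The cap is at (293,160), the strip at (263,217), and the board corners are at about (162,120), (506,119), (471,285) and (177,285).

Run:
```python
from h import *
im=cv2.imread("pics/w1.png");c=im[110:310,150:350]
cv2.imwrite("pics/w1c.png",cv2.resize(im[130:275,170:320],None,fx=4.1,fy=4.1,interpolation=2)[:600])
v=np.load("pics/w1.npy");s=dict(tcp_pos=v[:3],tool_rot=v[3:]);cp=campose("wrist",s)
from scipy.optimize import least_squares
C=np.array([[-105,280,5],[105,280,5],[105,-108,5],[-105,-108,5]])/1e3
uv=np.array([[506,118.5],[471.5,285],[177,285],[162,119]])
r=least_squares(lambda p:(proj(fpts(C,*p),cp)-uv).ravel(),FILE);print(r.x,r.fun.round(1))
for p in(FILE,r.x):
  print(proj(fpts(np.array([[-62,44,36.5],[-79,37,36.5],[-45,51,36.5],[-40,0,46],[40,0,46],[-55,-12,10.6],[55,-12,10.6],[-28,-93,15.6],[28,-93,15.6]])/1e3,*p),cp).round(1).tolist())
```

```text
[ 0.55941627  0.11598401 -0.03794782] [ 1.3  0.2  0.3  0.6  0.4  0.3 -1.8 -0.3]
[[296.5, 162.2], [290.1, 145.9], [302.8, 178.0], [255.1, 184.5], [256.7, 254.1], [246.3, 165.5], [249.0, 253.3], [176.9, 189.7], [181.4, 234.8]]
[[297.1, 161.0], [290.7, 144.7], [303.2, 176.9], [255.5, 183.2], [256.7, 252.9], [246.7, 164.3], [248.9, 252.2], [177.1, 188.1], [181.3, 233.4]]
```

View pics/w1c.png

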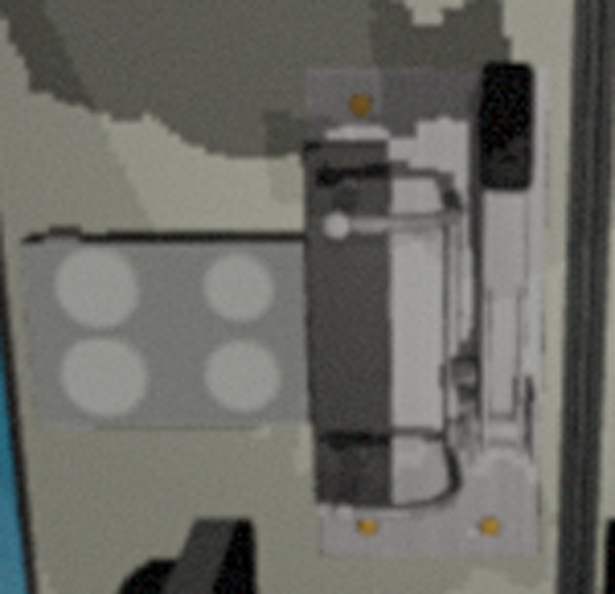

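Run:
```python
from h import *
v=np.load("pics/w1.npy");s=dict(tcp_pos=v[:3],tool_rot=v[3:]);cp=campose("wrist",s)
from scipy.optimize import least_squares
C=np.array([[-79,37,36.5],[-45,51,36.5],[-40,0,47],[40,0,47],[-55,-12,10.6],[55,-12,10.6],[-28,-93,15.6],[28,-93,15.6]])/1e3
uv=np.array([[482,62],[533,190],[337,225],[345,512],[305,146],[313,503],[22,245],[30,428]])/4.1+[170,130]
for fr in(0,1):
  f=(lambda p:(proj(fpts(C,*p),cp)-uv).ravel()) if fr else (lambda p:(proj(fpts(C,p[0],p[1],-.035),cp)-uv).ravel())
  r=least_squares(f,FILE);print(r.x,r.fun.round(1).reshape(-1,2).tolist())
p=[r.x[0],r.x[1],-.035]
print("cap grip pts",fpts(np.array([[-68,44,31],[-62,44,31]])/1e3,*p))
```

```text
[ 0.56031308  0.11276803 -0.033     ] [[-0.1, 0.5], [0.1, 1.4], [0.1, -0.5], [-0.2, -0.7], [-0.6, -0.4], [0.2, 0.3], [-1.0, -0.5], [1.5, 0.0]]
[ 0.56030205  0.11278759 -0.03392041] [[-0.2, 0.4], [0.1, 1.3], [0.1, -0.6], [-0.1, -0.7], [-0.6, -0.4], [0.3, 0.3], [-1.0, -0.4], [1.6, 0.1]]
cap grip pts [[0.49388338 0.15914016 0.031     ]
 [0.49987971 0.1589302  0.031     ]]
```

```bash
python3 -m pendant '{"claw":[0.15,0.15,0.15,0.15,0.15,0.15,0.15,0.15,0.15,0.15],"slide":[[-0.074,0.043,-0.05],[-0.074,0.043,-0.12],[-0.074,0.043,-0.2],[-0.074,0.043,-0.26],[-0.074,0.043,-0.31],[-0.074,0.043,-0.35],[-0.074,0.043,-0.38],[-0.074,0.043,-0.405],[-0.074,0.043,-0.405],[-0.074,0.043,-0.405]],"dr":[[0,0,0],[0,0,0],[0,0,0],[0,0,0],[0,0,0],[0,0,0],[0,0,0],[0,0,0],[0,0,0],[0,0,0]]}'
python3 - <<'E'
from h import *
s=tool()
cv2.imwrite("pics/w2.png",arm.get_image("wrist"))
im=arm.get_image("scene");cv2.imwrite("pics/s2.png",cv2.resize(im[150:280,150:320],None,fx=4,fy=4,interpolation=2))
E
```

```text
clock: 3.12
tcp_pos: [0.4923, 0.1629, 0.0186]
tool_rot: [0.011, 0.708, -0.01, 0.707]
contact_force: [0.1, -0.8, 0.5]
grip_width: 0.0362
t 3.12 tcp [0.4923 0.1629 0.0186] x [-0.001  0.    -1.   ] y [0.03 1.   0.  ] az 88.28 F [ 0.1 -0.8  0.5] w 0.0362 j [-0.6   0.45  0.24  2.04 -0.17  0.67  1.29]
```

View pics/w2.png

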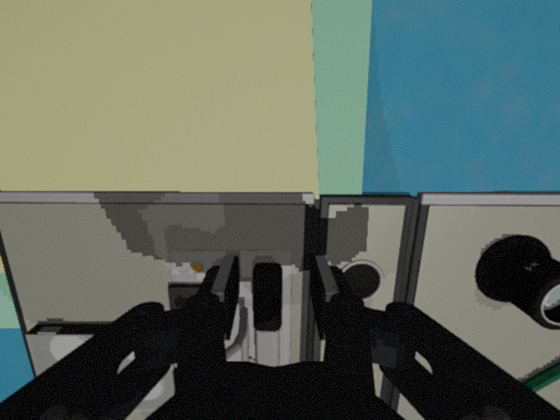

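View pics/s2.png

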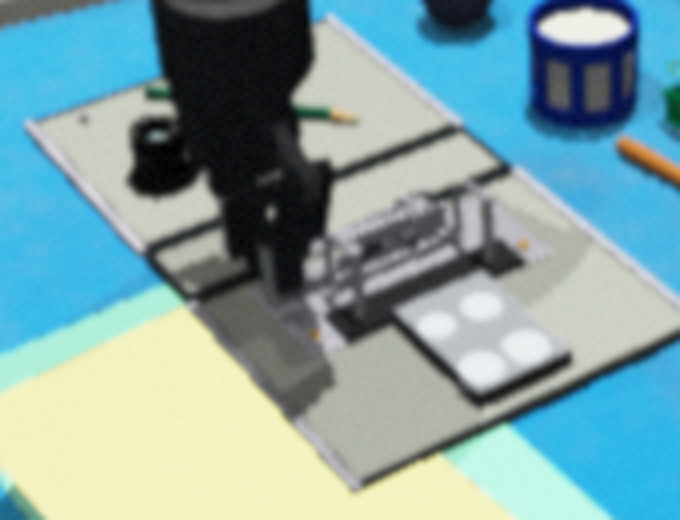

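The cap sits between the fingers at col 267, with the jaw centre at about 275, so it is about 3.5 mm off-centre. I'll centre on it, then close gently.

```bash
python3 -m pendant '{"claw":[0.15,0.4,0.8,0.8,0.8,0.8],"slide":[[0.002,-0.008,0],[0.002,-0.008,0],[0.002,-0.008,0],[0.002,-0.008,0],[0.002,-0.008,0],[0.002,-0.008,0]],"dr":[[0,0,0],[0,0,0],[0,0,0],[0,0,0],[0,0,0],[0,0,0]]}' 40
python3 - <<'E'
from h import *
s=tool()
# arc in file x,z for grip pt relative axis
ax=np.array([25,22.]);p0=np.array([-93,9.])
for t in np.arange(0,1.31,.1):
    c,q=np.cos(t),np.sin(t);p=np.array([p0[0]*c+p0[1]*q,-p0[0]*q+p0[1]*c])-p0
    print(round(t,2),(p/500*np.array([.9994,1])).round(4),"y",(-.034*p[0]/500).round(4))
E
```

```text
clock: 3.72
tcp_pos: [0.4949, 0.1592, 0.0197]
tool_rot: [0.012, 0.706, -0.01, 0.708]
contact_force: [-1.9, 5.4, 5.2]
grip_width: 0.013
t 3.72 tcp [0.4949 0.1592 0.0197] x [ 0.001  0.003 -1.   ] y [0.032 0.999 0.003] az 88.16 F [-1.9  5.4  5.2] w 0.013 j [-0.59  0.45  0.24  2.04 -0.17  0.67  1.3 ]
0.0 [0. 0.] y -0.0
0.1 [0.0027 0.0185] y -0.0001
0.2 [0.0073 0.0366] y -0.0002
0.3 [0.0136 0.0542] y -0.0005
0.4 [0.0217 0.071 ] y -0.0007
0.5 [0.0314 0.087 ] y -0.0011
0.6 [0.0426 0.1019] y -0.0015
0.7 [0.0553 0.1156] y -0.0019
0.8 [0.0693 0.128 ] y -0.0024
0.9 [0.0844 0.1389] y -0.0029
1.0 [0.1006 0.1482] y -0.0034
1.1 [0.1176 0.1559] y -0.004
1.2 [0.1353 0.1619] y -0.0046
1.3 [0.1535 0.166 ] y -0.0052
```

```bash
python3 -m pendant '{"claw":[0.8,0.8,0.8,0.8,0.8,0.8,0.8,0.8,0.8,0.8,0.8,0.8],"slide":[[0.003,0,0.0185],[0.007,0,0.0366],[0.0136,0,0.0542],[0.0217,-0.001,0.071],[0.0314,-0.001,0.087],[0.0426,-0.0015,0.102],[0.0553,-0.002,0.1156],[0.0693,-0.0025,0.128],[0.0844,-0.003,0.139],[0.1006,-0.0035,0.148],[0.1176,-0.004,0.156],[0.1176,-0.004,0.156]],"dr":[[0,0,0],[0,0,0],[0,0,0],[0,0,0],[0,0,0],[0,0,0],[0,0,0],[0,0,0],[0,0,0],[0,0,0],[0,0,0],[0,0,0]]}'
python3 - <<'E'
from h import *
s=tool()
im=arm.get_image("side");cv2.imwrite("pics/s3.png",cv2.resize(im[100:250,180:340],None,fx=4,fy=4,interpolation=2))
E
```

```text
clock: 4.72
tcp_pos: [0.5571, 0.1568, 0.0979]
tool_rot: [0.013, 0.705, -0.011, 0.709]
contact_force: [4.8, 5.5, 0.3]
grip_width: 0.013
t 4.72 tcp [0.5571 0.1568 0.0979] x [ 0.007  0.003 -1.   ] y [0.033 0.999 0.003] az 88.11 F [4.8 5.5 0.3] w 0.013 j [-0.56  0.42  0.27  1.86 -0.14  0.88  1.31]
```

View pics/s3.png

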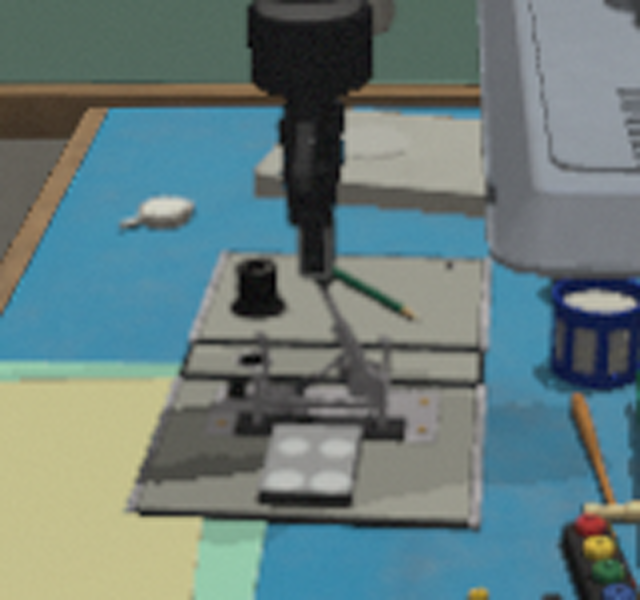

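```bash
python3 -m pendant '{"claw":[0.2,0.2,0.2,0.2,0,-0.5,-1,-1,-1,-1,-1,-1,-1,-1,-1,-1,-1,-1],"slide":[[0,0,0],[0,0,0],[0,0,0.06],[0,0,0.14],[0,0,0.22],[0,-0.02,0.24],[-0.02,-0.1,0.24],[-0.03,-0.18,0.24],[-0.04,-0.26,0.24],[-0.06,-0.34,0.24],[-0.07,-0.42,0.24],[-0.08,-0.5,0.24],[-0.1,-0.58,0.24],[-0.11,-0.66,0.24],[-0.12,-0.74,0.22],[-0.12,-0.82,0.2],[-0.122,-0.892,0.2],[-0.122,-0.892,0.2]],"dr":[[0,0,0],[0,0,0],[0,0,0],[0,0,0],[0,0,0],[0,0,0],[0,0,0.15],[0,0,0.3],[0,0,0.45],[0,0,0.6],[0,0,0.75],[0,0,0.9],[0,0,1],[0,0,1],[0,0,1],[0,0,1],[0,0,1],[0,0,1]]}'
python3 - <<'E'
from h import *
s=tool()
im=arm.get_image("scene");cv2.imwrite("pics/s4.png",im)
E
```

```text
clock: 6.27
tcp_pos: [0.4869, -0.3016, 0.1961]
tool_rot: [-0.257, 0.662, 0.253, 0.657]
contact_force: [-1.7, -0.6, 0.2]
grip_width: 0.0856
t 6.27 tcp [ 0.4869 -0.3016  0.1961] x [-0.004 -0.007 -1.   ] y [-0.673  0.739 -0.003] az 132.33 F [-1.7 -0.6  0.2] w 0.0856 j [ 0.12  0.31  0.44  1.78 -0.14  1.08  2.92]
```

View pics/s4.png

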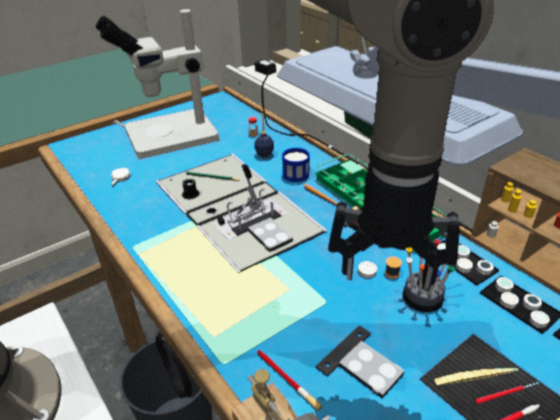

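The lever is standing up, with its cap at (247,170) in the scene view. Joint 7 is near its limit this way round, so I'll turn back and take the grasp at azimuth 9°.

```bash
python3 -m pendant '{"claw":[-1,-1,-1,-1,-1,-1,-1],"slide":[[0,0,0],[0,0,0],[0,0,0],[0,0,0],[0,0,0],[0,0,0],[0,0,0]],"dr":[[0,0,-1],[0,0,-1],[0,0,-1],[0,0,-1],[0,0,-1],[0,0,-1],[0,0,-1]]}'
python3 -m pendant '{"claw":[-1,-1,-1,-1,-1,-1,-1],"slide":[[0,0,0],[0,0,0],[0,0,0],[0,0,0],[0,0,0],[0,0,0],[0,0,0]],"dr":[[0,0,-1],[0,0,-1],[0,0,-1],[0,0,-1],[0,0,-1],[0,0,-1],[0,0,-1]]}'
python3 -m pendant '{"claw":[-1,-1,-1,-1,-1,-1,-1],"slide":[[0,0,0],[0,0,0],[0,0,0],[0,0,0],[0,0,0],[0,0,0],[0,0,0]],"dr":[[0,0,-0.742],[0,0,-0.742],[0,0,-0.742],[0,0,-0.742],[0,0,-0.742],[0,0,-0.742],[0,0,-0.742]]}'
python3 - <<'E'
from h import *
s=tool()
cv2.imwrite("pics/w5.png",arm.get_image("wrist"));np.save("pics/w5.npy",np.r_[s['tcp_pos'],s['tool_rot']])
E
```

```text
clock: 6.9
tcp_pos: [0.4916, -0.2893, 0.1963]
tool_rot: [0.013, 0.708, -0.012, 0.706]
contact_force: [0.1, 0.6, 0.2]
grip_width: 0.0854
clock: 7.48
tcp_pos: [0.4916, -0.2893, 0.1963]
tool_rot: [0.283, 0.649, -0.282, 0.648]
contact_force: [0.4, -0.3, -0.2]
grip_width: 0.0854
clock: 8.07
tcp_pos: [0.4918, -0.2896, 0.1964]
tool_rot: [0.455, 0.542, -0.455, 0.541]
contact_force: [-0.3, 0.1, 0.2]
grip_width: 0.0854
t 8.07 tcp [ 0.4918 -0.2896  0.1964] x [-0.001  0.001 -1.   ] y [ 0.985  0.172 -0.001] az 9.92 F [-0.3  0.1  0.2] w 0.0854 j [-0.22  0.41  0.88  1.79 -0.35  1.11  0.95]
```

View pics/w5.png

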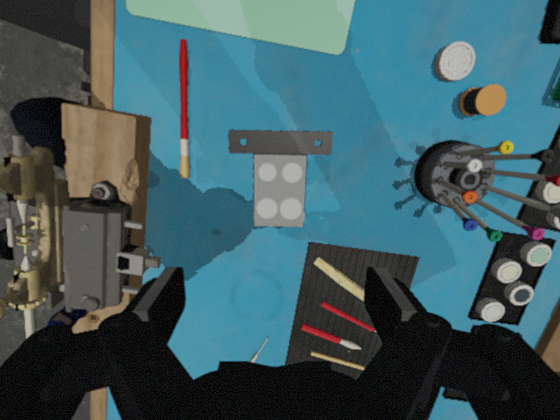

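The wrist view shows the case squarely: holes at about (241,142) and (318,143), and body corners at about (254,155), (306,155), (303,226) and (255,226). I'll fit its pose from these.

Run:
```python
from h import *
from scipy.optimize import least_squares
im=cv2.imread("pics/w5.png");cv2.imwrite("pics/w5c.png",cv2.resize(im[120:240,215:345],None,fx=5,fy=5,interpolation=2))
v=np.load("pics/w5.npy");cp=campose("wrist",dict(tcp_pos=v[:3],tool_rot=v[3:]))
C=np.array([[-40,0,5],[40,0,5],[28,-93,10],[-28,-93,10],[-55,12,5],[55,12,5]])/1e3
uv=np.array([[241,142],[318,143],[303,226.5],[255,226],[229.5,130.5],[331,131]])
r=least_squares(lambda p:(proj(fpts(C,*p),cp)-uv).ravel(),CASE);print(r.x,r.fun.reshape(-1,2).round(1).tolist())
print("grip",fpts([[0,-.062,0]],*r.x))
```

```text
[ 0.48791459 -0.23849276  0.16621634] [[1.3, 0.1], [-0.6, -0.3], [0.5, 0.1], [-0.7, 0.3], [-1.7, -0.1], [1.2, 0.1]]
grip [[ 0.49817262 -0.29963827  0.        ]]
```

View pics/w5c.png

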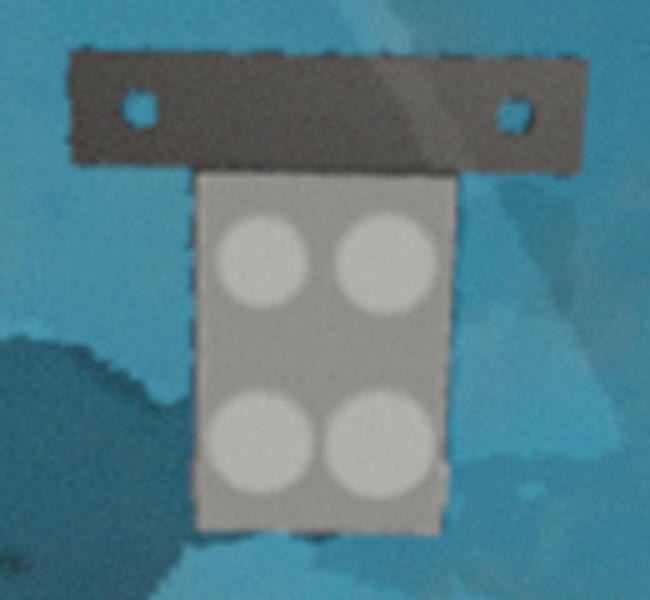

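```bash
python3 -m pendant '{"claw":[-1,-1,-1,-1,-1,-1,-1,-1,-1,-1],"slide":[[0.012,-0.02,-0.06],[0.012,-0.02,-0.13],[0.012,-0.02,-0.2],[0.012,-0.02,-0.26],[0.012,-0.02,-0.31],[0.012,-0.02,-0.34],[0.012,-0.02,-0.36],[0.012,-0.02,-0.375],[0.012,-0.02,-0.38],[0.012,-0.02,-0.38]],"dr":[[0,0,-0.02],[0,0,-0.02],[0,0,-0.02],[0,0,-0.02],[0,0,-0.02],[0,0,-0.02],[0,0,-0.02],[0,0,-0.02],[0,0,-0.02],[0,0,-0.02]]}'
python3 - <<'E'
from h import *
s=tool()
cv2.imwrite("pics/w6.png",arm.get_image("wrist"))
E
```

```text
clock: 8.95
tcp_pos: [0.4983, -0.3007, 0.007]
tool_rot: [0.46, 0.537, -0.46, 0.537]
contact_force: [-0.1, 0.5, 0.4]
grip_width: 0.0854
t 8.95 tcp [ 0.4983 -0.3007  0.007 ] x [ 0.  0. -1.] y [0.988 0.154 0.   ] az 8.86 F [-0.1  0.5  0.4] w 0.0854 j [-0.04  0.66  0.69  1.9  -0.58  0.79  1.12]
```

View pics/w6.png

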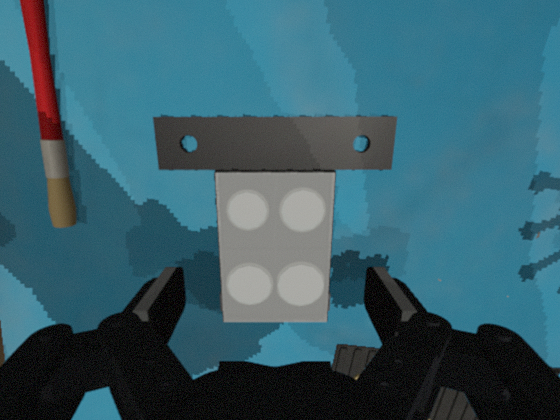

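The body is centred between the fingers (centre about col 275) and square. I'll go down the last few mm and close.

```bash
python3 -m pendant '{"claw":[-0.8,-0.4,0,0.2,0.2,0.2,0.2,0.2],"slide":[[0,0,-0.006],[0,0,-0.006],[0,0,-0.006],[0,0,-0.006],[0,0,-0.006],[0,0,-0.006],[0,0,-0.006],[0,0,-0.006]],"dr":[[0,0,0],[0,0,0],[0,0,0],[0,0,0],[0,0,0],[0,0,0],[0,0,0],[0,0,0]]}' 50
python3 -c "
from h import *
tool()"
```

```text
clock: 9.67
tcp_pos: [0.4986, -0.3007, 0.0051]
tool_rot: [0.46, 0.537, -0.46, 0.537]
contact_force: [-0.8, 1.9, 6.7]
grip_width: 0.0524
t 9.67 tcp [ 0.4986 -0.3007  0.0051] x [ 0.001  0.    -1.   ] y [0.988 0.154 0.001] az 8.84 F [-0.8  1.9  6.7] w 0.0524 j [-0.04  0.66  0.68  1.9  -0.58  0.78  1.12]
```

```bash
python3 -m pendant '{"claw":[0.2,0.2,0.2,0.2,0.2,0.2,0.2,0.2,0.2,0.2,0.2,0.2,0.2,0.2,0.2,0.2],"slide":[[0,0,0.04],[0,0,0.1],[0,0,0.17],[0.01,0.05,0.23],[0.02,0.12,0.25],[0.03,0.19,0.25],[0.04,0.26,0.25],[0.05,0.33,0.25],[0.06,0.4,0.25],[0.08,0.47,0.25],[0.1,0.54,0.25],[0.11,0.61,0.25],[0.119,0.66,0.24],[0.119,0.703,0.22],[0.119,0.703,0.2],[0.119,0.703,0.2]],"dr":[[0,0,0],[0,0,0],[0,0,0],[0,0,-0.05],[0,0,-0.1],[0,0,-0.15],[0,0,-0.2],[0,0,-0.24],[0,0,-0.24],[0,0,-0.24],[0,0,-0.24],[0,0,-0.24],[0,0,-0.24],[0,0,-0.24],[0,0,-0.24],[0,0,-0.24]]}'
python3 - <<'E'
from h import *
s=tool()
im=arm.get_image("wrist")
cv2.imwrite("pics/w7.png",im);np.save("pics/w7.npy",np.r_[s['tcp_pos'],s['tool_rot']])
im=arm.get_image("scene");cv2.imwrite("pics/s7.png",cv2.resize(im[120:290,130:350],None,fx=3.5,fy=3.5,interpolation=2))
E
```

```text
clock: 11.0
tcp_pos: [0.556, 0.0526, 0.102]
tool_rot: [-0.507, -0.493, 0.509, -0.492]
contact_force: [-0.5, -0.6, -1.1]
grip_width: 0.0522
t 11.0 tcp [0.556  0.0526 0.102 ] x [-0.004 -0.    -1.   ] y [ 1.    -0.031 -0.003] az -1.75 F [-0.5 -0.6 -1.1] w 0.0522 j [-0.82  0.52  0.85  1.9  -0.48  0.94  0.23]
```

View pics/w7.png

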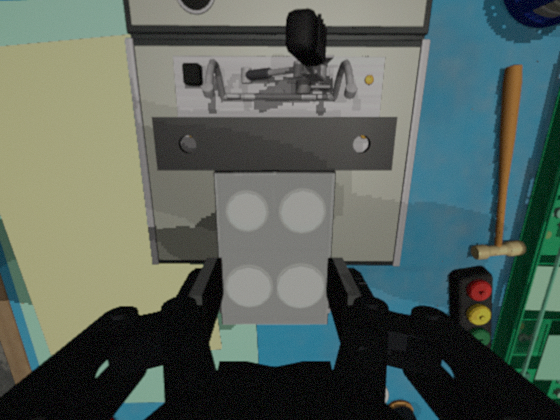

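View pics/s7.png

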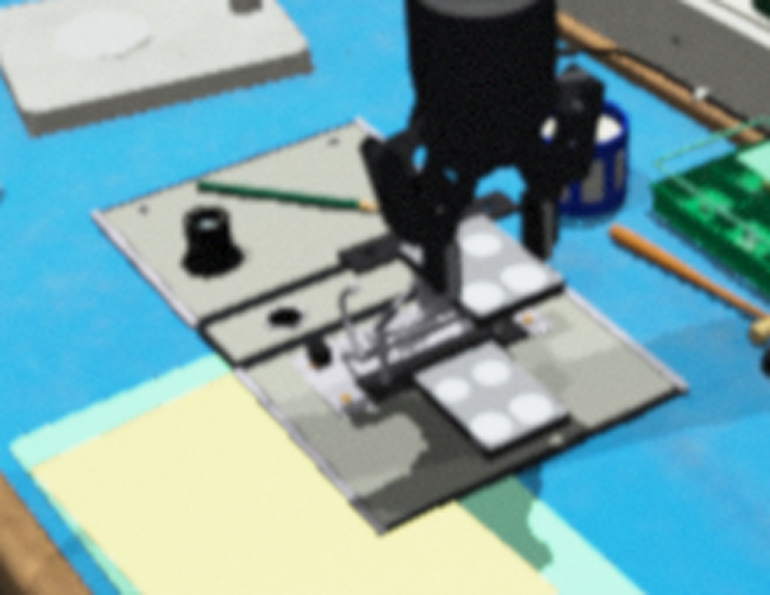

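The case is in hand, undisturbed, with its holes at (188,144) and (361,144). The strip hides the posts, so I'll back off 35 mm and drop to just above post height, to see holes and posts at nearly the same depth.

```bash
python3 -m pendant '{"claw":[0.2,0.2,0.2,0.2,0.2,0.2,0.2],"slide":[[0.004,-0.07,-0.02],[0.004,-0.07,-0.05],[0.004,-0.07,-0.075],[0.004,-0.07,-0.09],[0.004,-0.07,-0.09],[0.004,-0.07,-0.09],[0.004,-0.07,-0.09]],"dr":[[0,0,0],[0,0,0],[0,0,0],[0,0,0],[0,0,0],[0,0,0],[0,0,0]]}'
python3 - <<'E'
from h import *
s=tool()
im=arm.get_image("wrist")
cv2.imwrite("pics/w8.png",im);np.save("pics/w8.npy",np.r_[s['tcp_pos'],s['tool_rot']])
cv2.imwrite("pics/w8c.png",cv2.resize(im[20:190,140:410],None,fx=2.9,fy=2.9,interpolation=2))
E
```

```text
clock: 11.68
tcp_pos: [0.5602, 0.0163, 0.0594]
tool_rot: [0.509, 0.491, -0.508, 0.492]
contact_force: [0.8, 0.3, 0.0]
grip_width: 0.0521
t 11.68 tcp [0.5602 0.0163 0.0594] x [ 0.001  0.    -1.   ] y [ 0.999 -0.034  0.001] az -1.92 F [0.8 0.3 0. ] w 0.0521 j [-0.71  0.57  0.8   1.93 -0.54  0.86  0.34]
```

View pics/w8c.png

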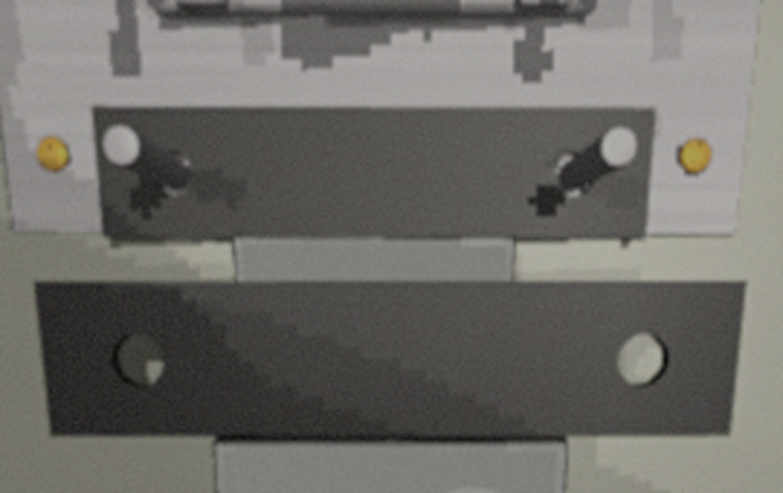

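Post tops are at full-picture pixels (181.7,70) and (353.4,70.3), and the strip holes at (188.3,143.8) and (361,143.8). Next I'll work out the shift between them.

Run:
```python
from h import *
np.set_printoptions(precision=5,suppress=True)
v=np.load("pics/w8.npy");cp=campose("wrist",dict(tcp_pos=v[:3],tool_rot=v[3:]))
P=unproj([[181.7,70],[353.4,70.3]],.046,cp)
for zc in(.0575,.0595,.0615):
    H=unproj([[188.3,143.8],[361,143.8]],zc,cp)
    print(zc,"hole sep",np.linalg.norm(H[1]-H[0]),"mid",H.mean(0),"yaw",np.arctan2(*(H[1]-H[0])[[1,0]]),"shift",(P.mean(0)-H.mean(0))[:2])
print("posts",np.linalg.norm(P[1]-P[0]),P.mean(0),np.arctan2(*(P[1]-P[0])[[1,0]]))
```

```text
0.0575 hole sep 0.07971696165682214 mid [0.56195 0.0795  0.0575 ] yaw -0.03336878944560377 shift [-0.0022  0.0328]
0.0595 hole sep 0.07861557511457325 mid [0.56196 0.07964 0.0595 ] yaw -0.033368789445603814 shift [-0.00221  0.03265]
0.0615 hole sep 0.07751418857232434 mid [0.56196 0.07979 0.0615 ] yaw -0.033368789445603855 shift [-0.00221  0.03251]
posts 0.08002486632538183 [0.55975 0.1123  0.046  ] -0.03477930542208582
```

```bash
python3 -m pendant '{"claw":[0.2,0.2,0.2,0.2,0.2,0.2],"slide":[[-0.0044,0.05,0],[-0.0044,0.0656,0],[-0.0044,0.0656,0],[-0.0044,0.0656,0],[-0.0044,0.0656,0],[-0.0044,0.0656,0]],"dr":[[0,0,0],[0,0,0],[0,0,0],[0,0,0],[0,0,0],[0,0,0]]}'
python3 - <<'E'
from h import *
s=tool()
im=arm.get_image("wrist")
cv2.imwrite("pics/w9.png",im);np.save("pics/w9.npy",np.r_[s['tcp_pos'],s['tool_rot']])
cv2.imwrite("pics/w9c.png",cv2.resize(im[90:200,140:410],None,fx=2.9,fy=2.9,interpolation=2))
tool()
E
```

```text
clock: 12.23
tcp_pos: [0.5575, 0.0474, 0.0591]
tool_rot: [-0.509, -0.491, 0.509, -0.491]
contact_force: [-0.4, 0.4, 0.3]
grip_width: 0.052
t 12.23 tcp [0.5575 0.0474 0.0591] x [ 0.    -0.001 -1.   ] y [ 0.999 -0.036  0.001] az -2.04 F [-0.4  0.4  0.3] w 0.052 j [-0.77  0.57  0.8   1.93 -0.54  0.86  0.28]
t 12.28 tcp [0.5575 0.0475 0.059 ] x [ 0.    -0.001 -1.   ] y [ 0.999 -0.036  0.   ] az -2.05 F [ 0.3 -0.1 -0.6] w 0.0521 j [-0.77  0.57  0.8   1.93 -0.54  0.86  0.28]
```

View pics/w9c.png

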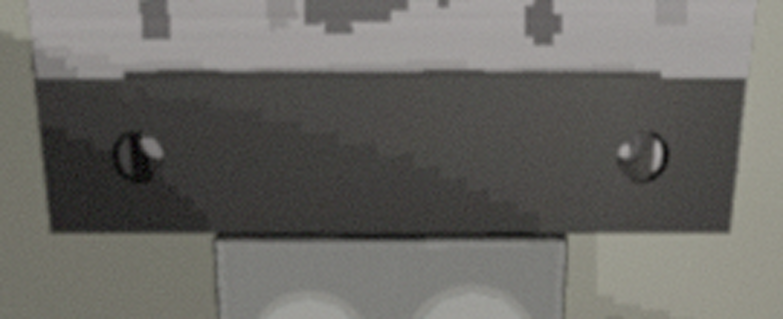

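```bash
python3 -m pendant '{"claw":[0.2,0.2,0.2,0.2],"slide":[[0.001,0.0035,-0.004],[0.001,0.0035,-0.004],[0.001,0.0035,-0.004],[0.001,0.0035,-0.004]],"dr":[[0,0,0.002],[0,0,0.002],[0,0,0.002],[0,0,0.002]]}'
python3 - <<'E'
from h import *
s=tool()
im=arm.get_image("wrist");cp=campose("wrist",s)
b=cv2.resize(im[90:200,140:410],None,fx=2.9,fy=2.9,interpolation=2)
yaw=-.0345
for cx in(-.04,.04):
    a=np.linspace(0,6.28,40)
    c=fpts(np.c_[cx+.003*np.cos(a),.003*np.sin(a),a*0+.046],.55975,.1123,yaw)
    q=(proj(c,cp)-[140,90])*2.9
    cv2.polylines(b,[q.astype(np.int32)],True,(0,0,255),1)
cv2.imwrite("pics/w10c.png",b)
E
```

```text
clock: 12.62
tcp_pos: [0.5578, 0.0503, 0.0567]
tool_rot: [-0.508, -0.492, 0.508, -0.492]
contact_force: [0.1, -1.0, -1.2]
grip_width: 0.0519
t 12.62 tcp [0.5578 0.0503 0.0567] x [-0. -0. -1.] y [ 0.999 -0.033 -0.   ] az -1.88 F [ 0.1 -1.  -1.2] w 0.0519 j [-0.77  0.58  0.8   1.93 -0.54  0.86  0.28]
```

View pics/w10c.png

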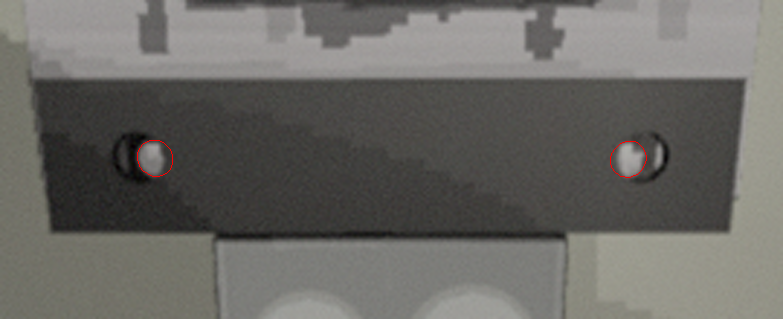

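Run:
```python
from h import *
s=tool();cp=campose("wrist",s)
z=s['tcp_pos'][2]-.002
H=unproj([[187.8,144.1],[361.4,144.1]],z,cp)
p=fpts([[-.04,0,z],[.04,0,z]],.55975,.1123,-.0345)
print(proj(p,cp),(p-H)*1e3)
```

```text
t 12.67 tcp [0.5579 0.0503 0.0568] x [ 0. -0. -1.] y [ 0.999 -0.033  0.   ] az -1.88 F [ 1.5  0.1 -1.3] w 0.0523 j [-0.77  0.58  0.8   1.93 -0.54  0.86  0.28]
[[188.63365065 146.16416364]
 [361.40485351 146.49799777]] [[ 2.77746789e-01 -9.43997083e-01  1.38777878e-14]
 [ 5.72355566e-02 -1.08826166e+00  1.38777878e-14]]
```

```bash
python3 -m pendant '{"claw":[0.2,0.2,0.2,0.2,0.2,0.2,0.2],"slide":[[0.0003,-0.002,-0.002],[0.0003,-0.002,-0.005],[0.0003,-0.002,-0.008],[0.0003,-0.002,-0.011],[0.0003,-0.002,-0.014],[0.0003,-0.002,-0.016],[0.0003,-0.002,-0.016]],"dr":[[0,0,0],[0,0,0],[0,0,0],[0,0,0],[0,0,0],[0,0,0],[0,0,0]]}'
python3 - <<'E'
from h import *
s=tool()
im=arm.get_image("wrist");tool()
cv2.imwrite("pics/w11c.png",cv2.resize(im[90:200,140:410],None,fx=2.9,fy=2.9,interpolation=2))
E
```

```text
clock: 13.25
tcp_pos: [0.5579, 0.0495, 0.0485]
tool_rot: [-0.508, -0.492, 0.508, -0.492]
contact_force: [-0.2, -0.4, -0.4]
grip_width: 0.0525
t 13.25 tcp [0.5579 0.0495 0.0485] x [-0. -0. -1.] y [ 0.999 -0.033 -0.   ] az -1.87 F [-0.2 -0.4 -0.4] w 0.0525 j [-0.76  0.59  0.79  1.94 -0.55  0.84  0.29]
t 13.3 tcp [0.558  0.0495 0.0487] x [-0. -0. -1.] y [ 0.999 -0.033 -0.   ] az -1.87 F [-1.2  0.2 -0.7] w 0.052 j [-0.76  0.59  0.79  1.94 -0.55  0.84  0.29]
```

View pics/w11c.png

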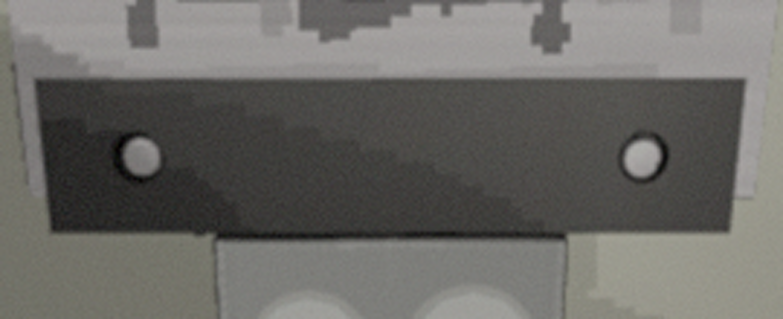

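Both post tops are now centred in the holes, with no contact force. Going down.

```bash
python3 -m pendant '{"claw":[0.2,0.2,0.2,0.2,0.2,0.2],"slide":[[0,0,-0.004],[0,0,-0.008],[0,0,-0.012],[0,0,-0.016],[0,0,-0.02],[0,0,-0.02]],"dr":[[0,0,0],[0,0,0],[0,0,0],[0,0,0],[0,0,0],[0,0,0]]}'
python3 - <<'E'
from h import *
s=tool()
im=arm.get_image("wrist");tool()
cv2.imwrite("pics/w12c.png",cv2.resize(im[90:200,140:410],None,fx=2.9,fy=2.9,interpolation=2))
E
```

```text
clock: 13.8
tcp_pos: [0.5577, 0.0494, 0.0383]
tool_rot: [-0.508, -0.492, 0.508, -0.492]
contact_force: [0.5, 0.1, -0.5]
grip_width: 0.052
t 13.8 tcp [0.5577 0.0494 0.0383] x [-0.001 -0.    -1.   ] y [ 0.999 -0.033 -0.001] az -1.87 F [ 0.5  0.1 -0.5] w 0.052 j [-0.75  0.6   0.77  1.94 -0.57  0.83  0.3 ]
t 13.85 tcp [0.5579 0.0494 0.0386] x [-0. -0. -1.] y [ 0.999 -0.033 -0.   ] az -1.88 F [0.5 0.6 0.2] w 0.0521 j [-0.75  0.6   0.77  1.94 -0.57  0.83  0.3 ]
```

View pics/w12c.png

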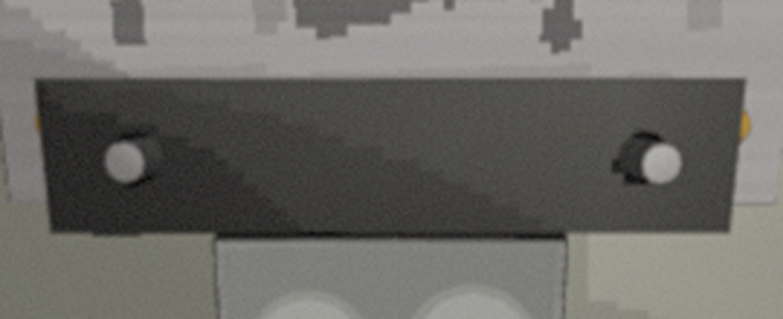

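Both posts stand through the strip, so it is threaded. I'll continue down, watching the force.

```bash
python3 -m pendant '{"claw":[0.2,0.2,0.2,0.2,0.2,0.2,0.2],"slide":[[0,0,-0.004],[0,0,-0.008],[0,0,-0.012],[0,0,-0.016],[0,0,-0.02],[0,0,-0.024],[0,0,-0.024]],"dr":[[0,0,0],[0,0,0],[0,0,0],[0,0,0],[0,0,0],[0,0,0],[0,0,0]]}'
python3 -m pendant '{"claw":[0.2,0.2,0.2,0.2,0.2],"slide":[[0,0,-0.002],[0,0,-0.004],[0,0,-0.006],[0,0,-0.007],[0,0,-0.007]],"dr":[[0,0,0],[0,0,0],[0,0,0],[0,0,0],[0,0,0]]}'
python3 -c "
from h import *
tool()
cv2.imwrite('pics/w13.png',arm.get_image('wrist'))"
```

```text
clock: 14.43
tcp_pos: [0.5577, 0.0494, 0.0264]
tool_rot: [-0.508, -0.492, 0.508, -0.492]
contact_force: [-1.0, -0.2, -0.0]
grip_width: 0.0519
clock: 14.85
tcp_pos: [0.558, 0.0494, 0.0232]
tool_rot: [-0.508, -0.492, 0.508, -0.492]
contact_force: [-0.5, -0.2, -1.4]
grip_width: 0.0522
t 14.85 tcp [0.558  0.0494 0.0232] x [-0. -0. -1.] y [ 0.999 -0.033 -0.   ] az -1.87 F [-0.5 -0.2 -1.4] w 0.0522 j [-0.73  0.62  0.75  1.95 -0.59  0.8   0.32]
```

View pics/w13.png

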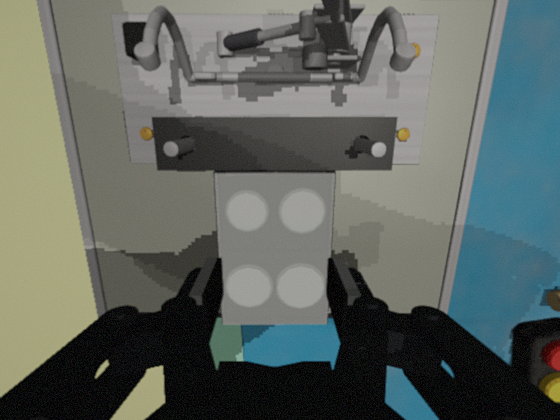

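```bash
python3 -m pendant '{"claw":[0.2,0.2,0.2],"slide":[[0,0,-0.002],[0,0,-0.003],[0,0,-0.003]],"dr":[[0,0,0],[0,0,0],[0,0,0]]}'
python3 -m pendant '{"claw":[0.2,0.2,0.2],"slide":[[0,0,-0.001],[0,0,-0.002],[0,0,-0.002]],"dr":[[0,0,0],[0,0,0],[0,0,0]]}'
```

```text
clock: 15.15
tcp_pos: [0.558, 0.0494, 0.0217]
tool_rot: [-0.508, -0.492, 0.508, -0.492]
contact_force: [0.2, -0.2, -0.9]
grip_width: 0.052
clock: 15.4
tcp_pos: [0.5582, 0.0494, 0.0209]
tool_rot: [0.508, 0.492, -0.508, 0.492]
contact_force: [-0.1, 0.2, 0.2]
grip_width: 0.052
```

```bash
python3 -m pendant '{"claw":[0.2,0.2,0.2],"slide":[[0,0,-0.001],[0,0,-0.002],[0,0,-0.002]],"dr":[[0,0,0],[0,0,0],[0,0,0]]}'
python3 -m pendant '{"claw":[0.2,0.2,0.2],"slide":[[0,0,-0.001],[0,0,-0.002],[0,0,-0.002]],"dr":[[0,0,0],[0,0,0],[0,0,0]]}'
```

```text
clock: 15.65
tcp_pos: [0.5582, 0.0493, 0.0207]
tool_rot: [0.508, 0.492, -0.508, 0.492]
contact_force: [-2.5, -0.6, 6.3]
grip_width: 0.052
clock: 15.9
tcp_pos: [0.5583, 0.0493, 0.0205]
tool_rot: [0.508, 0.492, -0.508, 0.491]
contact_force: [-4.1, 0.5, 12.8]
grip_width: 0.0521
```

Contact came at TCP z = 20.7 mm, which puts the underside at about 15.6 mm, on the filed case as expected. I'll ease off, open and rise.

```bash
python3 -m pendant '{"claw":[0.2,0,-0.4,-0.8,-1,-1,-1,-1,-1,-1,-1],"slide":[[0,0,0.002],[0,0,0.002],[0,0,0.002],[0,0,0.002],[0,0,0.002],[0,0,0.02],[0,0,0.06],[0,-0.02,0.12],[0,-0.04,0.2],[0,-0.04,0.2],[0,-0.04,0.2]],"dr":[[0,0,0],[0,0,0],[0,0,0],[0,0,0],[0,0,0],[0,0,0],[0,0,0],[0,0,0],[0,0,0],[0,0,0],[0,0,0]]}'
python3 - <<'E'
from h import *
s=tool()
cv2.imwrite("pics/w14.png",arm.get_image("wrist"));np.save("pics/w14.npy",np.r_[s['tcp_pos'],s['tool_rot']])
im=arm.get_image("side");cv2.imwrite("pics/s14.png",cv2.resize(im[100:250,180:340],None,fx=4,fy=4,interpolation=2))
E
```

```text
clock: 16.82
tcp_pos: [0.56, 0.0286, 0.1216]
tool_rot: [0.51, 0.49, -0.507, 0.492]
contact_force: [0.3, 0.3, -1.1]
grip_width: 0.0852
t 16.82 tcp [0.56   0.0286 0.1216] x [ 0.006  0.001 -1.   ] y [ 0.999 -0.034  0.006] az -1.96 F [ 0.3  0.3 -1.1] w 0.0852 j [-0.8   0.49  0.88  1.89 -0.46  0.97  0.25]
```

View pics/w14.png

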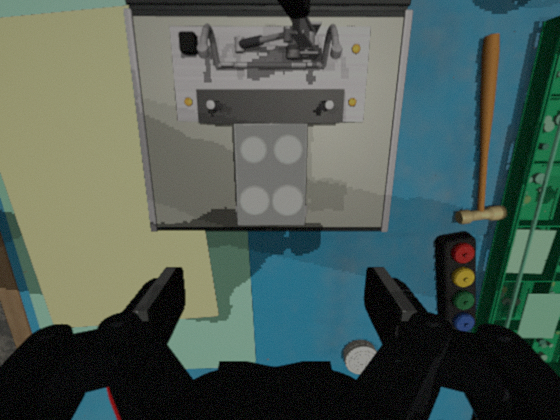

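View pics/s14.png

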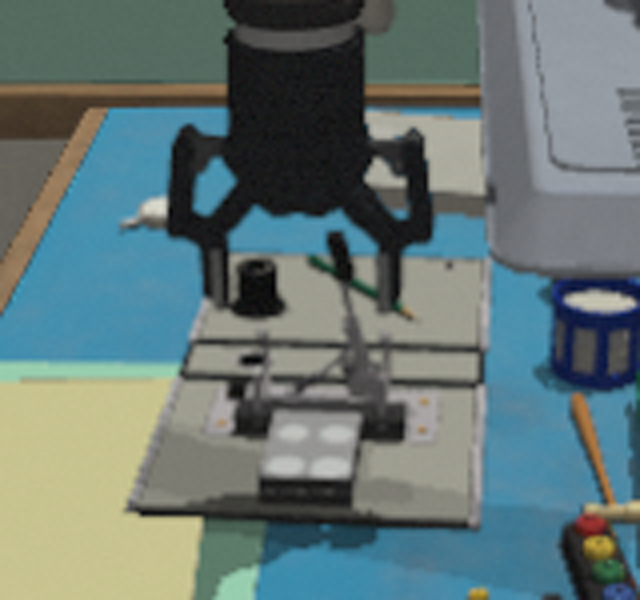

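The case lies flat on the filed one: the wrist view has the posts through the strip at (210,104) and (330,104), and the lever is still up. Next is the lever again. I'll rise, turn 90° and come over the cap.

```bash
python3 -m pendant '{"claw":[-1,-1,-1,-0.5,0,0.15,0.15,0.15],"slide":[[0,0,0.06],[0,0,0.13],[0,0,0.2],[0,0,0.2],[0,0,0.2],[0,0,0.2],[0,0,0.2],[0,0,0.2]],"dr":[[0,0,0.1],[0,0,0.25],[0,0,0.4],[0,0,0.55],[0,0,0.7],[0,0,0.85],[0,0,1],[0,0,1]]}'
python3 -m pendant '{"claw":[0.15,0.15,0.15,0.15,0.15,0.15,0.15,0.15,0.15,0.15],"slide":[[0,0.04,0],[0.01,0.08,0],[0.02,0.12,0],[0.022,0.16,0],[0.022,0.2,0],[0.022,0.24,0],[0.022,0.255,0],[0.022,0.255,0],[0.022,0.255,0],[0.022,0.255,0]],"dr":[[0,0,0.15],[0,0,0.3],[0,0,0.45],[0,0,0.6],[0,0,0.75],[0,0,0.9],[0,0,1],[0,0,1],[0,0,1],[0,0,1]]}'
python3 - <<'E'
from h import *
s=tool()
cv2.imwrite("pics/w15.png",arm.get_image("wrist"));np.save("pics/w15.npy",np.r_[s['tcp_pos'],s['tool_rot']])
cp=campose("wrist",s);p=(.5600,.1125,-.0345)
def lev(a,b,y,t): return [.025+a*np.cos(t)+b*np.sin(t),y,.022-a*np.sin(t)+b*np.cos(t)]
print(proj(fpts([lev(-.104,.009,.044,1.3),lev(-.087,.009,.044,1.3),lev(-.093,.009,.044,1.3)],*p),cp),fpts([lev(-.093,.009,.044,1.3)],*p))
E
```

```text
clock: 17.58
tcp_pos: [0.5571, 0.0302, 0.2174]
tool_rot: [0.28, 0.65, -0.281, 0.648]
contact_force: [1.1, -0.2, -0.5]
grip_width: 0.0366
clock: 18.42
tcp_pos: [0.5688, 0.1556, 0.2182]
tool_rot: [0.013, 0.707, -0.014, 0.707]
contact_force: [-0.0, -0.1, 0.3]
grip_width: 0.0367
t 18.42 tcp [0.5688 0.1556 0.2182] x [-0.001 -0.001 -1.   ] y [ 0.037  0.999 -0.001] az 87.88 F [-0.  -0.1  0.3] w 0.0367 j [-0.78  0.34  0.57  1.71 -0.2   1.14  1.37]
[[276.05605288 215.06414296]
 [275.99239934 214.48855528]
 [276.01390978 214.68306367]] [[0.5703071  0.15617046 0.1140184 ]]
```

View pics/w15.png

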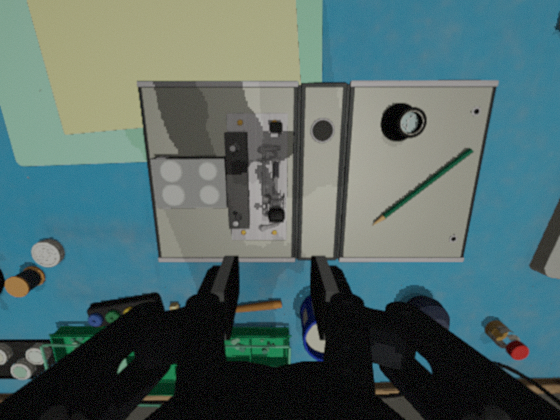

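The cap shows at (277,214), right where the model predicts. Down to it and grip.

```bash
python3 -m pendant '{"claw":[0.15,0.15,0.15,0.15,0.15,0.15,0.15,0.4,0.8,0.8,0.8,0.8],"slide":[[0.003,0.001,-0.06],[0.003,0.001,-0.12],[0.003,0.001,-0.17],[0.003,0.001,-0.2],[0.003,0.001,-0.22],[0.003,0.001,-0.231],[0.003,0.001,-0.231],[0.003,0.001,-0.231],[0.003,0.001,-0.231],[0.003,0.001,-0.231],[0.003,0.001,-0.231],[0.003,0.001,-0.231]],"dr":[[0,0,0],[0,0,0],[0,0,0],[0,0,0],[0,0,0],[0,0,0],[0,0,0],[0,0,0],[0,0,0],[0,0,0],[0,0,0],[0,0,0]]}' 70
python3 - <<'E'
from h import *
s=tool()
im=arm.get_image("side");cv2.imwrite("pics/s16.png",cv2.resize(im[100:250,180:340],None,fx=4,fy=4,interpolation=2))
def d(t,p0):
    c,q=np.cos(t),np.sin(t);return np.array([p0[0]*c+p0[1]*q,-p0[0]*q+p0[1]*c])
p0=(-93,9)
for t in [1.2,1.1,1.0,.9,.8,.7,.6,.5,.4,.3,.2,.1,.05,0]:
    p=(d(t,p0)-d(1.3,p0))/500;print(t,p.round(4),(-.0345*p[0]).round(4))
E
```

```text
clock: 19.47
tcp_pos: [0.5717, 0.157, 0.1048]
tool_rot: [0.012, 0.706, -0.012, 0.708]
contact_force: [-0.7, -3.1, 6.9]
grip_width: 0.0126
t 19.47 tcp [0.5717 0.157  0.1048] x [ 0.002  0.    -1.   ] y [0.033 0.999 0.001] az 88.09 F [-0.7 -3.1  6.9] w 0.0126 j [-0.74  0.47  0.52  1.82 -0.28  0.92  1.44]
1.2 [-0.0182 -0.0042] 0.0006
1.1 [-0.0359 -0.0101] 0.0012
1.0 [-0.0529 -0.0178] 0.0018
0.9 [-0.0691 -0.0271] 0.0024
0.8 [-0.0843 -0.0381] 0.0029
0.7 [-0.0983 -0.0504] 0.0034
0.6 [-0.1109 -0.0642] 0.0038
0.5 [-0.1222 -0.0791] 0.0042
0.4 [-0.1319 -0.095 ] 0.0046
0.3 [-0.14   -0.1119] 0.0048
0.2 [-0.1463 -0.1294] 0.005
0.1 [-0.1509 -0.1476] 0.0052
0.05 [-0.1525 -0.1568] 0.0053
0 [-0.1536 -0.166 ] 0.0053
```

View pics/s16.png

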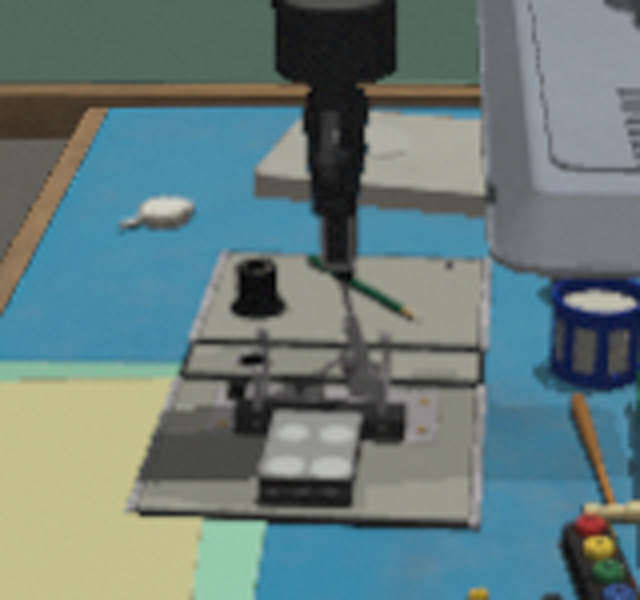

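```bash
python3 -m pendant '{"claw":[0.8,0.8,0.8,0.8,0.8,0.8,0.8,0.8,0.8],"slide":[[-0.018,0.0006,-0.004],[-0.036,0.001,-0.01],[-0.053,0.0018,-0.018],[-0.069,0.0024,-0.027],[-0.084,0.003,-0.038],[-0.098,0.0034,-0.05],[-0.111,0.0038,-0.064],[-0.122,0.0042,-0.079],[-0.122,0.0042,-0.079]],"dr":[[0,0,0],[0,0,0],[0,0,0],[0,0,0],[0,0,0],[0,0,0],[0,0,0],[0,0,0],[0,0,0]]}'
python3 - <<'E'
from h import *
s=tool()
cv2.imwrite("pics/w17.png",arm.get_image("wrist"))
im=arm.get_image("side");cv2.imwrite("pics/s17.png",cv2.resize(im[100:250,180:340],None,fx=4,fy=4,interpolation=2))
E
```

```text
clock: 20.27
tcp_pos: [0.5131, 0.1593, 0.0686]
tool_rot: [0.013, 0.704, -0.011, 0.71]
contact_force: [-6.7, -4.3, 30.5]
grip_width: 0.0124
t 20.27 tcp [0.5131 0.1593 0.0686] x [ 0.007  0.003 -1.   ] y [0.034 0.999 0.003] az 88.06 F [-6.7 -4.3 30.5] w 0.0124 j [-0.79  0.43  0.51  1.98 -0.29  0.79  1.42]
```

View pics/s17.png

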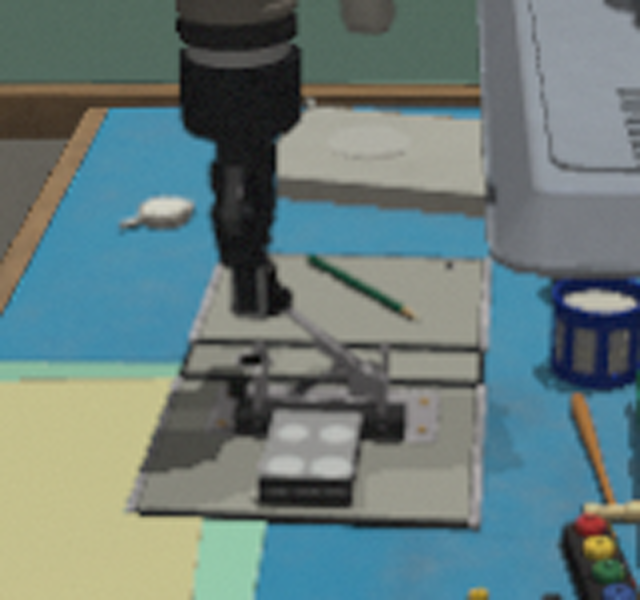

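View pics/w17.png

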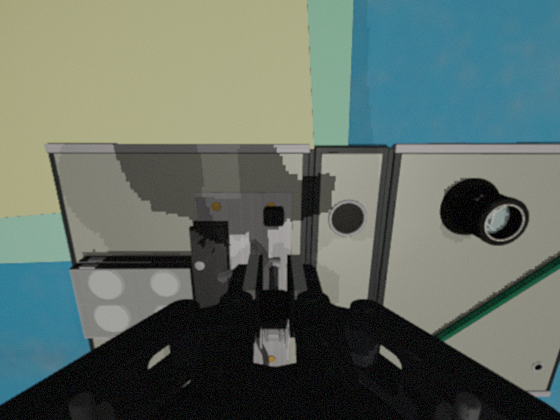

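```bash
python3 -m pendant '{"claw":[0.8,0.8],"slide":[[0,0,0],[0,0,0]],"dr":[[0,0,0],[0,0,0]]}'; python3 -m pendant '{"claw":[0.8,0.8,0.8],"slide":[[-0.005,0.0002,-0.008],[-0.0095,0.0004,-0.016],[-0.0095,0.0004,-0.016]],"dr":[[0,0,0],[0,0,0],[0,0,0]]}'
```

```text
clock: 20.53
tcp_pos: [0.5135, 0.1593, 0.0689]
tool_rot: [0.013, 0.705, -0.011, 0.709]
contact_force: [-6.3, -3.9, 31.0]
grip_width: 0.0124
clock: 20.78
tcp_pos: [0.5076, 0.1594, 0.0596]
tool_rot: [0.013, 0.705, -0.011, 0.709]
contact_force: [-4.7, -3.8, 23.6]
grip_width: 0.0122
```

The force eases as the lever comes down. I'll continue along the arc to just past centre.

```bash
python3 -m pendant '{"claw":[0.8,0.8,0.8,0.8,0.8],"slide":[[-0.0045,0.0002,-0.008],[-0.008,0.0003,-0.017],[-0.0115,0.0004,-0.026],[-0.0144,0.0005,-0.034],[-0.0144,0.0005,-0.034]],"dr":[[0,0,0],[0,0,0],[0,0,0],[0,0,0],[0,0,0]]}'
python3 -c "
from h import *
tool()
im=arm.get_image('side');cv2.imwrite('pics/s18.png',cv2.resize(im[100:250,180:340],None,fx=4,fy=4,interpolation=2))"
```

```text
clock: 21.2
tcp_pos: [0.4993, 0.1598, 0.0411]
tool_rot: [0.012, 0.706, -0.011, 0.708]
contact_force: [-5.1, -4.9, 17.0]
grip_width: 0.0125
t 21.2 tcp [0.4993 0.1598 0.0411] x [ 0.003  0.002 -1.   ] y [0.032 0.999 0.002] az 88.14 F [-5.1 -4.9 17. ] w 0.0125 j [-0.79  0.45  0.49  2.02 -0.31  0.73  1.43]
```

View pics/s18.png

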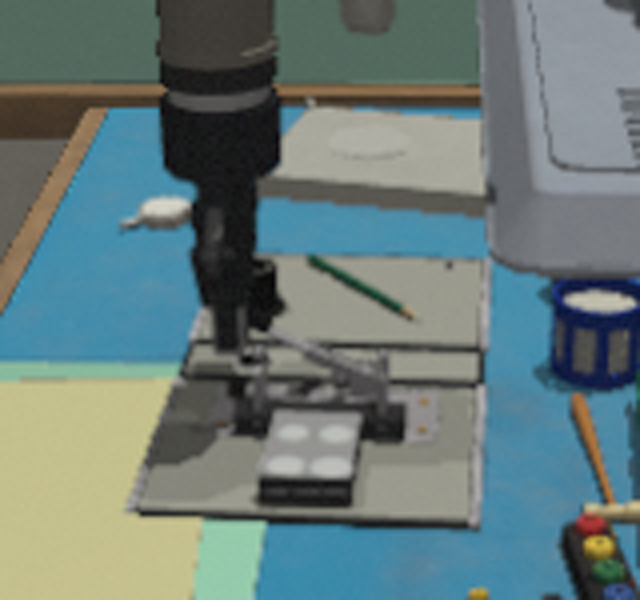

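```bash
python3 -c "
from h import *
im=arm.get_image('wrist');cv2.imwrite('pics/w19.png',im)
im=arm.get_image('scene');cv2.imwrite('pics/s19.png',cv2.resize(im[150:280,150:320],None,fx=4.5,fy=4.5,interpolation=2))"
```

```text
(no output)
```

View pics/w19.png

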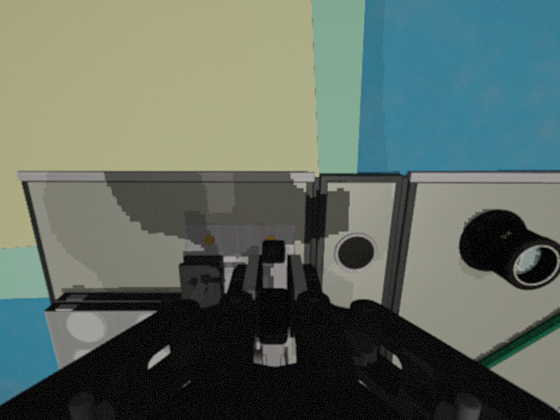

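View pics/s19.png

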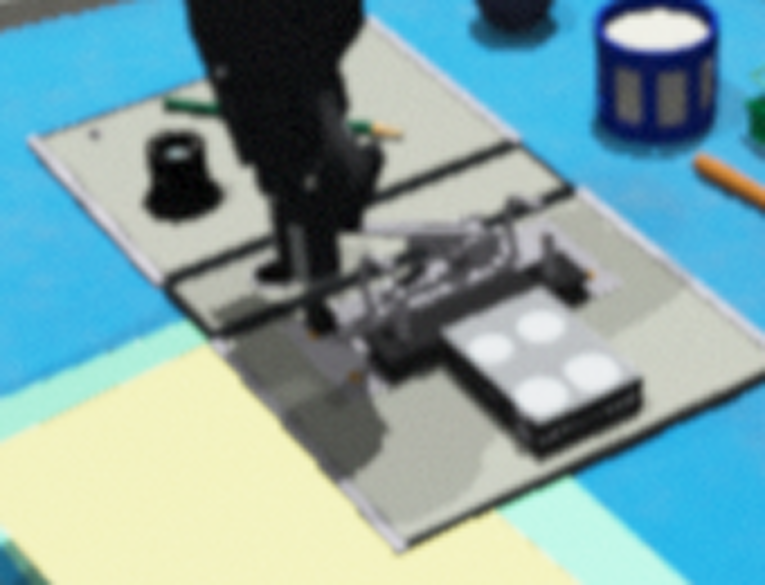

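Run:
```python
from h import *
p=(.5600,.1125,-.0345)
def lev(a,b,y,t): return [.025+a*np.cos(t)+b*np.sin(t),y,.022-a*np.sin(t)+b*np.cos(t)]
b=cv2.imread("pics/s19.png");cp=campose("scene");sb=cv2.imread("pics/s18.png");cs=campose("side")
for t,c in((.2,(0,0,255)),(.35,(0,255,255)),(.5,(0,255,0))):
    P=fpts([lev(0,.0,.044,t),lev(-.05,.009,.044,t),lev(-.087,.009,.044,t)],*p)
    cv2.polylines(b,[((proj(P,cp)-[150,150])*4.5).astype(np.int32)],False,c,1)
    cv2.polylines(sb,[((proj(P,cs)-[180,100])*4).astype(np.int32)],False,c,1)
cv2.imwrite("pics/ov19.png",np.hstack([b[150:420,150:600],sb[230:500,150:500]]))
```

```text
(no output)
```

View pics/ov19.png

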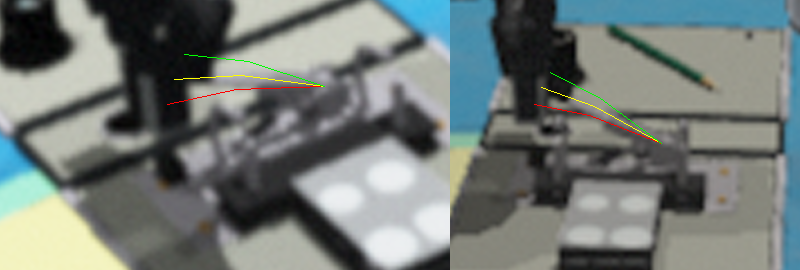

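The overlays put the lever at about 0.35 rad, not 0.2, so the cap has slipped up between the pads. I'll raise the grip to 120 N and go on.

```bash
python3 -m pendant '{"claw":[0.9,0.9,0.9,0.9,0.9,0.9,0.9,0.9,0.9],"slide":[[0,0,0],[0,0,0],[-0.004,0.0001,-0.009],[-0.0075,0.0002,-0.018],[-0.01,0.0003,-0.026],[-0.0125,0.0004,-0.034],[-0.0145,0.0005,-0.041],[-0.0155,0.0005,-0.046],[-0.0155,0.0005,-0.046]],"dr":[[0,0,0],[0,0,0],[0,0,0],[0,0,0],[0,0,0],[0,0,0],[0,0,0],[0,0,0],[0,0,0]]}' 120
cat > ovl.py <<'E'
import sys
from h import *
tool()
p=(.5600,.1125,-.0345)
def lev(a,b,y,t): return [.025+a*np.cos(t)+b*np.sin(t),y,.022-a*np.sin(t)+b*np.cos(t)]
o=[]
for n,(x,y) in(("scene",(175,170)),("side",(210,150))):
    cp=campose(n);im=arm.get_image(n);b=cv2.resize(im[y:y+80,x:x+95],None,fx=4.2,fy=4.2,interpolation=2);o0=b.copy()
    for t,c in((0,(255,0,255)),(.1,(0,0,255)),(.2,(0,255,255)),(.3,(0,255,0))):
        P=fpts([lev(0,.0,.044,t),lev(-.05,.009,.044,t),lev(-.087,.009,.044,t)],*p)
        cv2.polylines(b,[((proj(P,cp)-[x,y])*4.2).astype(np.int32)],False,c,1)
    o.append(np.vstack([o0[:300],b[:290]]))
cv2.imwrite(sys.argv[1],np.hstack(o))
E
python3 ovl.py pics/ov20.png
```

```text
clock: 22.1
tcp_pos: [0.4881, 0.1599, 0.0161]
tool_rot: [0.012, 0.708, -0.012, 0.706]
contact_force: [-6.8, -2.9, 9.0]
grip_width: 0.0118
t 22.1 tcp [0.4881 0.1599 0.0161] x [-0.004  0.001 -1.   ] y [0.035 0.999 0.   ] az 88.0 F [-6.8 -2.9  9. ] w 0.0118 j [-0.77  0.48  0.46  2.06 -0.34  0.68  1.45]
```

View pics/ov20.png

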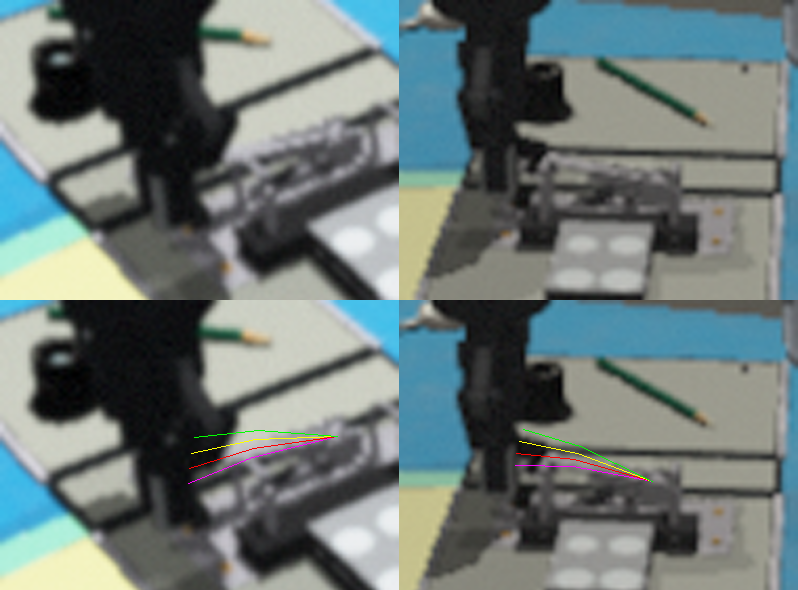

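```bash
python3 -m pendant '{"claw":[0.9,0.9,0.9,0.9],"slide":[[0,0,-0.005],[0,0,-0.01],[0,0,-0.013],[0,0,-0.013]],"dr":[[0,0,0],[0,0,0],[0,0,0],[0,0,0]]}'
python3 ovl.py pics/ov21.png
```

```text
clock: 22.53
tcp_pos: [0.4863, 0.1598, 0.0097]
tool_rot: [0.011, 0.71, -0.011, 0.704]
contact_force: [-10.3, -2.2, 15.0]
grip_width: 0.0118
t 22.53 tcp [0.4863 0.1598 0.0097] x [-0.008 -0.    -1.   ] y [ 0.032  0.999 -0.   ] az 88.18 F [-10.3  -2.2  15. ] w 0.0118 j [-0.77  0.49  0.46  2.06 -0.35  0.67  1.45]
```

View pics/ov21.png

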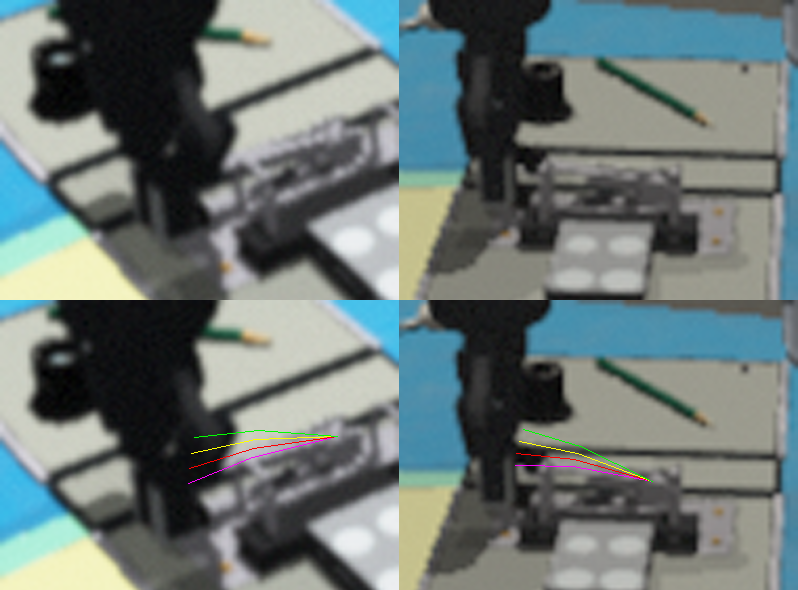

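The lever is now about 0.05–0.1 rad, past centre. I'll open the fingers and let it snap home.

```bash
python3 -m pendant '{"claw":[0.4,0.2,0.2,0.2],"slide":[[0,0,0],[0,0,0.004],[0,0,0.006],[0,0,0.006]],"dr":[[0,0,0],[0,0,0],[0,0,0],[0,0,0]]}'
python3 ovl.py pics/ov22.png; python3 -c "
from h import *
cv2.imwrite('pics/w22.png',arm.get_image('wrist'))"
```

```text
clock: 22.97
tcp_pos: [0.4905, 0.1607, 0.0128]
tool_rot: [0.012, 0.707, -0.011, 0.707]
contact_force: [-0.8, 0.3, 0.3]
grip_width: 0.0342
t 22.97 tcp [0.4905 0.1607 0.0128] x [ 0.001  0.001 -1.   ] y [0.033 0.999 0.001] az 88.14 F [-0.8  0.3  0.3] w 0.0342 j [-0.77  0.49  0.46  2.06 -0.34  0.67  1.45]
```

View pics/ov22.png

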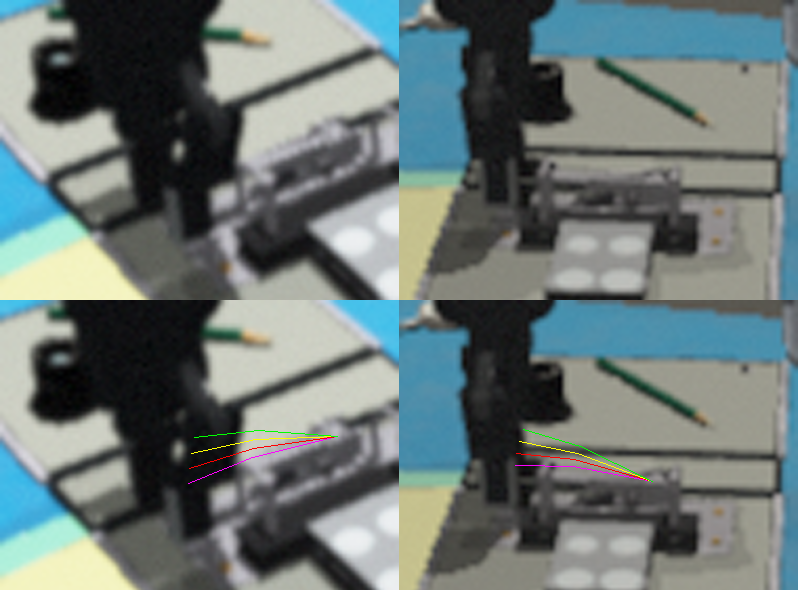

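View pics/w22.png

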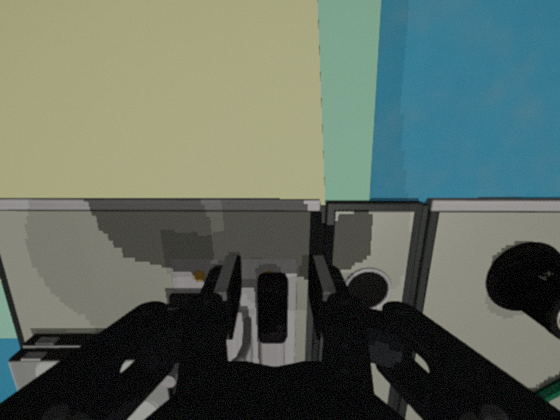

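The lever appears home. I'll rise straight up between its sides and check.

```bash
python3 -m pendant '{"claw":[0.2,0.2,0.2,0.2,0.2,0.2,0.2,0.2],"slide":[[0,0,0.02],[0,0,0.06],[0,0,0.12],[0,0,0.19],[0,0,0.26],[0.02,-0.02,0.33],[0.08,-0.046,0.4],[0.08,-0.046,0.4]],"dr":[[0,0,0],[0,0,0],[0,0,0],[0,0,0],[0,0,0],[0,0,0],[0,0,0],[0,0,0]]}'
python3 - <<'E'
from h import *
s=tool();cp=campose("wrist",s)
im=arm.get_image("wrist");np.save("pics/w23.npy",np.r_[s['tcp_pos'],s['tool_rot']]);cv2.imwrite("pics/w23.png",im)
p=(.5600,.1125,-.0345)
def lev(a,b,y,t): return [.025+a*np.cos(t)+b*np.sin(t),y,.022-a*np.sin(t)+b*np.cos(t)]
b=im[90:280,140:340];b=cv2.resize(b,None,fx=3.1,fy=3.1,interpolation=2)
for t,c in((0,(255,0,255)),(.15,(0,255,255))):
    P=fpts([lev(-.104,.0145,.037,t),lev(-.104,.0145,.051,t),lev(-.07,.0145,.051,t),lev(-.07,.0145,.037,t)],*p)
    cv2.polylines(b,[((proj(P,cp)-[140,90])*3.1).astype(np.int32)],True,c,1)
cv2.imwrite("pics/w23c.png",b)
E
python3 ovl.py pics/ov23.png
```

```text
clock: 23.78
tcp_pos: [0.5366, 0.1353, 0.2196]
tool_rot: [0.014, 0.702, -0.012, 0.712]
contact_force: [1.0, -0.5, 0.4]
grip_width: 0.0342
t 23.78 tcp [0.5366 0.1353 0.2196] x [ 0.014  0.003 -1.   ] y [0.036 0.999 0.004] az 87.93 F [ 1.  -0.5  0.4] w 0.0342 j [-0.83  0.26  0.61  1.81 -0.17  1.1   1.37]
t 23.83 tcp [0.535  0.1356 0.2176] x [ 0.011  0.003 -1.   ] y [0.036 0.999 0.003] az 87.91 F [ 1.5 -0.7  0.3] w 0.0341 j [-0.83  0.27  0.6   1.81 -0.17  1.1   1.37]
```

View pics/w23c.png

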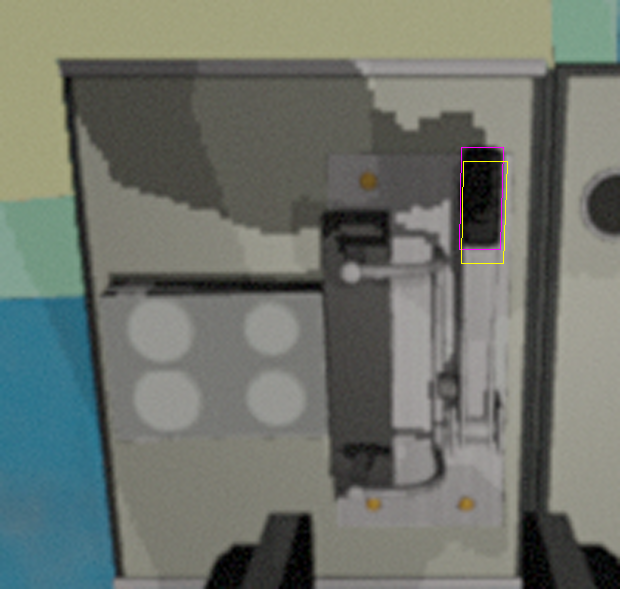

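View pics/ov23.png

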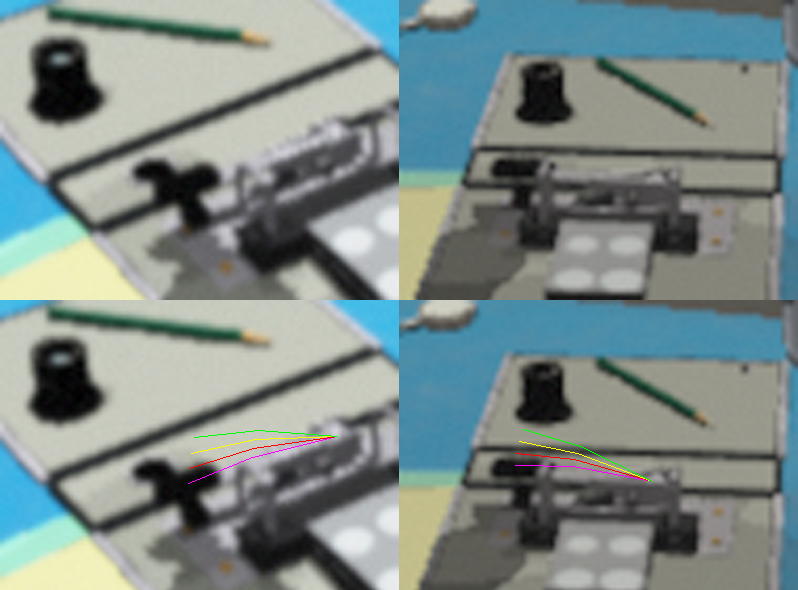

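Run:
```python
from h import *
tool()
a=cv2.imread("pics/scene0.png");b=arm.get_image("scene")
t=a[198:228,200:232]
r=cv2.matchTemplate(b[180:245,180:255],t,cv2.TM_CCOEFF_NORMED);i=np.unravel_index(r.argmax(),r.shape);print("cap shift px",i[1]+180-200,i[0]+180-198,r.max())
r=cv2.resize(np.hstack([a[190:260,195:300],b[190:260,195:300]]),None,fx=3.7,fy=3.7,interpolation=2);cv2.imwrite("pics/cmp.png",r)
for n in("loupe","tin","spool"):
    o=arm.recognise("scene",n);print(n,[(np.round(k['location']),round(k['conf'],2)) for k in o[:2]])
```

```text
t 23.93 tcp [0.5298 0.137  0.2126] x [ 0.     0.001 -1.   ] y [0.034 0.999 0.001] az 88.06 F [-0.7 -0.9 -0.6] w 0.0344 j [-0.83  0.27  0.6   1.82 -0.17  1.1   1.37]
cap shift px 0 0 0.98289317
loupe [(array([191., 192.]), 0.55)]
tin [(array([368., 270.]), 0.7)]
spool []
```

View pics/cmp.png

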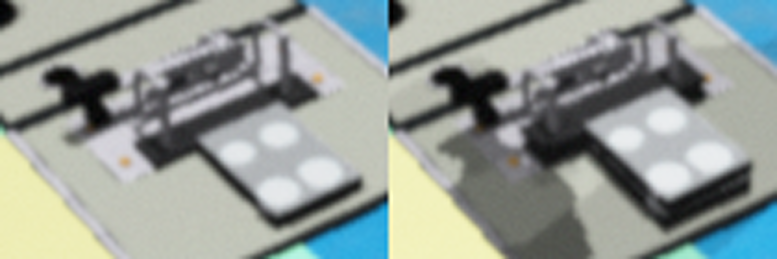

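The cap matches its starting "down" picture with zero shift, the rings are on the posts, and the case lies stacked and flat. The robot is clear of everything.

```bash
python3 -c "
from workcell import arm
print(arm.hand_in())"
```

```text
the job is handed in; nothing more can be done
None
```

I filed the case and shut the rings, then handed the job in at about 24 s of the 72 s. The hand-in gives no verdict.

- **Lever up:** I gripped the cap and followed its arc. The rings sprang open.
- **Case:** I took it across the 56 mm and measured its holes against the post tops in one wrist picture; the mechanism sits about 3 mm towards −y of its nominal place. It threaded with no sideways force worth noting. It touched down at a calculated underside height of about 15.6 mm, with 12.8 N at most on the wrist.
- **Lever down:** With 70 N of grip the cap slipped up between the pads, leaving the lever near 0.35 rad when I had aimed for about 0.2. I raised the grip to 120 N, took it past centre and opened the fingers, and it snapped home. The highest force I read was about 31 N at the wrist.

**Last checks:**
- **Lever and rings:** the cap matches its starting picture with no shift (correlation 0.98), and the rings are on the posts.
- **Case position:** it lies flat on the filed one. From the post position I estimate it at about (−1, −3) mm in the file's x and y, inside the 6.2 mm limit. I did not measure it again after the rings were shut.
- **Other things:** the loupe was found within about 6 pixels of its first position and the tin within about 3. The network did not find the spool in the last picture, and I did not check it another way; no move went near it.
- **Robot:** it was clear of everything, with no contact force.

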